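# Load the dip lift and screw it down

### The arm

A 6-joint arm with a two-finger parallel gripper is mounted at the origin on a cart in front of the work surface, level with it; the furniture and walls round the work are solid. World frame = base frame: x ahead of the robot, y to its left, z up, the work surface at z = 0. Lengths are in m, angles in rad, forces in N, time in s.
With the tool pointing down it reaches from about 0.275 to 0.875 m from the base axis. Payload 12.5 kg.
Tool frame: the origin (TCP) lies midway between the tips of the shut fingers; the grasp point (between the pads) lies 19 mm behind it (bot.tcp_to_grasp is the z of the grasp point in the tool frame, in m); z points along the fingers, y is the line along which they close (so a half turn about z gives the same grasp; the last joint's range is limited). The gripper opens to 85 mm and grips with 20 to 120 N. Pads are 22 mm wide; open, the fingers measure 114 mm over their backs; the gripper's body (76 mm by 85 mm) begins 54 mm behind the grasp point. The pads swing forward as they close: fully open they stand 13 mm farther back than shut.
Start: joints at [-1.288, 0.351, 1.652, -0, 1.139, -0.085], TCP at [0.198, -0.513, 0.231] pointing down, gripper open.
Joint ranges: [-2.75, 2.75], [-0.79, 2.1], [0.01, 2.65], [-1.57, 4.71], [0.07, 3.14], [-2.87, 2.87]. Speed limits (rad/s): [2.22, 2.22, 2.79, 3.14, 3.14, 3.14].

### API

Orientations are given as a unit quaternion [w, x, y, z].
In Python, from rig import bot gives the robot as it stands.
- The arm moves only by the shell command python3 drive.py 'ROWS' [FORCE]. ROWS is a JSON list of rows, 1 to 8 of them, each of 7 numbers: the finger opening in m, then dx, dy, dz in m, then a rotation vector rx, ry, rz in rad; each row shifts and turns the commanded pose from where the row before left it, along the tool's axes as they then stand; what a row does not reach is not made up. A row lasts 1/8 s, in which the tool goes at most 0.0625 m and 0.188 rad, less where a joint would pass 70% of its speed; a pose out of reach is approached as far as the arm can. The fingers move at their own pace and stop on an object; FORCE is the grip in N (left out, the last holds). Time passes only in rows, so rows that do not move let the fingers close. It prints the time, the measured TCP pose, the force, the opening and the grip force at its end.
- bot.read_state(): the state, without advancing time (a new reading comes with each control period).
- bot.get_image(name): name is "scene" or "top" or "wrist"; returns a dict with "img" (480x640x3 uint8, red, green, blue), "camera_matrix" (3x3 intrinsics, pixels), "k1" (the pictures are not rectified: a ray, as slopes to the right and down, at radius r is drawn at 1 + k1 r^2 times it, then the intrinsics apply), "world_to_cam" (4x4, takes a point from world to camera coordinates); the wrist camera has in their place "hand_eye" (4x4, takes a point from camera to tool coordinates, whose origin is the TCP and whose axes are the flange's). Camera axes: x right, y up, looking along -z (the intrinsics and any distortion apply to the point x, -y, -z); pixel columns grow to the right and rows downward; lengths in m; the calibration is good to about 2 mm. A picture is of the moment at which its call begins: read the wrist's pose just before it. There is no depth.
- bot.finish_job(): hands the job in; it is judged then, once.
The state is a dict: "clock": time; "q": joint angles; "qvel": joint speeds; "joint_torque": joint torques, N m; "tcp_pos": TCP position; "tcp_rot": TCP orientation; "contact_force": force on the tool from outside, world axes, zero at the start; "wrist_torque": the same for the moment, N m; "width": finger opening in m; "grip_force": force on a finger pad.
Only numpy, scipy, OpenCV 4.12 (cv2) and the standard library are available. Lean on these libraries where they do the work, as an engineer would, in place of code of your own. Each camera call takes 0.05 s, during which the arm holds its last target. There are 200 camera calls.

### The job

Hang the slide carriers that stand on the bench on the raised dip lift, each on a hook of its own, in the order red, yellow, blue (skip a missing one); before letting go of each, tug it gently down until its sprung hook dips about 10 mm, so you know it holds. When all hang, screw the lift's black knob clockwise, regripping as you go, all the way to its end stop, so that the carriers hang upright down in the trough. Never yank a hook hard, and leave the bottles and the tape roll where they are.

Things in the scene. Friction and masses are not known exactly. Their poses are not given: they have to be found in the camera images.
- dip_lift: dip lift, fixed to the bench: white open trough (84 x 206 mm, 35 high, 3 mm walls and floor), behind it a column with brass lead screw under a top plate (upper side 163 mm up). Origin: centre of the trough's underside; x from the trough back to the column (knob axis at x = +92 mm), y along the trough to its left, z up. Its front (-x) roughly faces the robot. Place and turn vary
- crossbar: aluminium bar moved up and down by the lead screw, 168 mm along y, 20 mm high, with three sprung hooks sticking out to -x over the trough, 62 mm apart (hook_1 at y = +62 mm, hook_3 at -62). Origin: on hook_2's centre line above mid-trough, 138 mm up when raised, 93 when fully down; axes as the lift. Bar: front face at x = +32 mm, top at z = +10 mm. Pulling a hook does not move the bar
- hook_1_seat (a point): top of hook 1's round steel rod (8 mm thick, along x) at the middle of its seat, where a carrier hangs. The tip, 20 mm in front (-x), is bent up: its top is 16 mm above this point; a collar 22 mm wide starts 11 mm behind (+x). The hook is sprung: it dips 1 mm for each 0.5 N pulled down, to a stop at 14 mm
- hook_2_seat (a point): top of hook 2's round steel rod (8 mm thick, along x) at the middle of its seat, where a carrier hangs. The tip, 20 mm in front (-x), is bent up: its top is 16 mm above this point; a collar 22 mm wide starts 11 mm behind (+x). The hook is sprung: it dips 1 mm for each 0.5 N pulled down, to a stop at 14 mm
- hook_3_seat (a point): top of hook 3's round steel rod (8 mm thick, along x) at the middle of its seat, where a carrier hangs. The tip, 20 mm in front (-x), is bent up: its top is 16 mm above this point; a collar 22 mm wide starts 11 mm behind (+x). The hook is sprung: it dips 1 mm for each 0.5 N pulled down, to a stop at 14 mm
- lift_knob (a joint): turn of the lift's knob in rad: grows clockwise seen from above; 0 = crossbar at the top, 15.7 (two and a half turns) = end stop, crossbar fully down; 18 mm of descent per turn. Friction about 0.08 N m; it stays where it is left. It starts between 0 and 1.5
- knob_grip (a point): centre of the round ribbed black knob on top of the lift's column, 48 mm in diameter, 30 mm high, axis vertical, top at 206 mm and underside at 176 mm above the bench; a white index line on top. This point is on its axis at 194 mm and does not rise or sink
- red_carrier: slide carrier with red grip tab, 0.15 kg, standing upright (may be absent). White basket 40 (x) x 48 (y) x 42 mm; above it a wire bail in the y-z plane, its window (22 mm wide, from z = 42 to 86 mm) open along x, peaked to centre itself on a hook; above that the upright tab 12 (x) x 34 (y) mm, z = 92 to 142 mm, pinched across x. Origin: centre of underside, z up. Front and back alike
- red_carrier_eye (a point): point in the red carrier's bail under the peak of the wire, 85 mm above the carrier's origin on its z axis; it coincides with a hook's seat point when the carrier hangs there
- yellow_carrier: slide carrier with yellow grip tab, 0.15 kg, standing upright (may be absent). White basket 40 (x) x 48 (y) x 42 mm; above it a wire bail in the y-z plane, its window (22 mm wide, from z = 42 to 86 mm) open along x, peaked to centre itself on a hook; above that the upright tab 12 (x) x 34 (y) mm, z = 92 to 142 mm, pinched across x. Origin: centre of underside, z up. Front and back alike
- yellow_carrier_eye (a point): point in the yellow carrier's bail under the peak of the wire, 85 mm above the carrier's origin on its z axis; it coincides with a hook's seat point when the carrier hangs there
- blue_carrier: slide carrier with blue grip tab, 0.15 kg, standing upright (may be absent). White basket 40 (x) x 48 (y) x 42 mm; above it a wire bail in the y-z plane, its window (22 mm wide, from z = 42 to 86 mm) open along x, peaked to centre itself on a hook; above that the upright tab 12 (x) x 34 (y) mm, z = 92 to 142 mm, pinched across x. Origin: centre of underside, z up. Front and back alike
- blue_carrier_eye (a point): point in the blue carrier's bail under the peak of the wire, 85 mm above the carrier's origin on its z axis; it coincides with a hook's seat point when the carrier hangs there
- eosin: brown reagent bottle with black cap, 58 mm wide, 128 mm high, to be left alone. Origin: centre of its underside
- mount: white bottle with white cap, 44 mm wide, 97 mm high, to be left alone. Origin: centre of its underside
- tape: roll of tape, 62 mm wide, 18 mm high, to be left alone. Origin: centre of its underside

How it is judged:
By the outcome, as a careful person would: the job done as asked, in the order asked, and still so for the second after the job is handed in, with the robot touching nothing.
Of red_carrier, yellow_carrier, blue_carrier only 2 to 3 are there at a start; the rules pass over those that are not, and their reading is None.
At some moment in a run one of red_carrier, yellow_carrier, blue_carrier may be knocked a few centimetres aside while the robot is not near it.
Once in a run the grip may slacken for a moment while it holds something.
It also fails if it takes over 210 s, if anything falls off the work surface, if the arm or the gripper's body presses on something with over 40 N, if the wrist force passes 120 N, or if a joint passes its speed limit or range.

## Working session

There is one attempt and no reset: what is moved stays moved. The work goes in short steps, Python scripts to look and compute and a shell command to move; the robot and the scene stay as the last step left them, time stands still between calls to the robot, and variables do not carry over. Pictures are saved under pics/ and viewed, at most 14 in all, crops included, and the job is handed in when it is done.

```bash
ls; mkdir -p pics
python3 - <<'E'
from rig import bot
import cv2
s=bot.read_state(); print(s)
for n in("scene","top"):
    d=bot.get_image(n); cv2.imwrite(f"pics/{n}0.png",d["img"][:,:,::-1]); print(n,d["camera_matrix"],d["k1"],d["world_to_cam"])
print(bot.tcp_to_grasp)
d=bot.get_image("wrist");print(d["hand_eye"],d["camera_matrix"],d["k1"])
E
```

```text
drive.py
pics
rig.py
{'clock': 0.0, 'q': array([-1.28759069e+00,  3.51230631e-01,  1.65243658e+00, -2.11339593e-05,
        1.13911909e+00, -8.45950950e-02]), 'qvel': array([ 0.0024894 ,  0.0001074 , -0.00170979,  0.00103044, -0.00180758,
        0.0006626 ]), 'joint_torque': array([ 2.29218340e-04, -5.06102479e+01, -2.91404182e+01, -6.55297094e-05,
        4.54046123e-03, -8.73851008e-06]), 'tcp_pos': array([ 0.19768596, -0.51287827,  0.23075675]), 'tcp_rot': array([-5.92932291e-04,  9.83136946e-01,  1.82869871e-01, -6.87181072e-05]), 'contact_force': array([-0.82234737, -0.97431405,  0.07660948]), 'wrist_torque': array([-0.03751955,  0.04651886, -0.00592172]), 'grip_force': 0.0, 'width': 0.08570057929549021}
scene [[523.71212346   0.         310.58693526]
 [  0.         523.71212346 240.74087282]
 [  0.           0.           1.        ]] -0.10935590110831225 [[-8.79666122e-02  9.96122041e-01  1.65993930e-03  7.84984176e-02]
 [-6.83313619e-01 -6.15551408e-02  7.27525575e-01  3.10769333e-01]
 [ 7.24806438e-01  6.28637010e-02  6.86078554e-01 -1.88282859e+00]
 [ 0.00000000e+00  0.00000000e+00  0.00000000e+00  1.00000000e+00]]
top [[537.10321722   0.         321.76505639]
 [  0.         537.10321722 240.57761236]
 [  0.           0.           1.        ]] -0.09772870135614763 [[ 0.00606528 -0.9999681   0.00519715 -0.02623337]
 [ 0.97538486  0.00706164  0.22039626 -0.61222995]
 [-0.22042593  0.00373245  0.97539657 -1.50254144]
 [ 0.          0.          0.          1.        ]]
-0.0187
[[ 1.18587768e-03  9.52477577e-01  3.04606400e-01  7.72212233e-02]
 [ 9.99999025e-01 -1.35402436e-03  3.40771948e-04 -7.57628837e-05]
 [ 7.37022126e-04  3.04605699e-01 -9.52478254e-01 -1.41418925e-01]
 [ 0.00000000e+00  0.00000000e+00  0.00000000e+00  1.00000000e+00]] [[364.3594785    0.         320.05353473]
 [  0.         364.3594785  238.94302637]
 [  0.           0.           1.        ]] -0.07203107702637514
```

View pics/scene0.png

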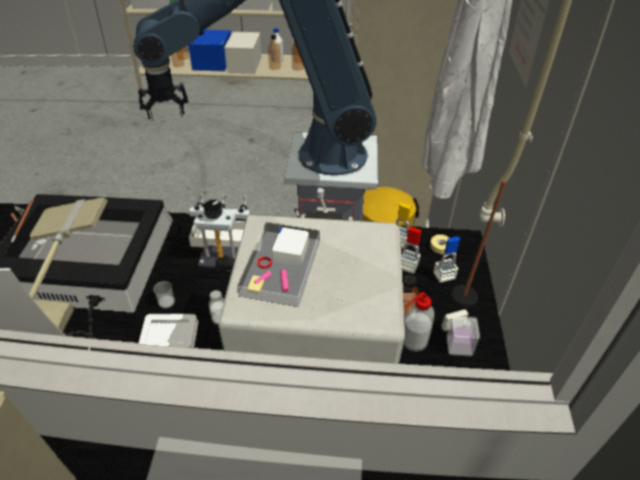

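View pics/top0.png

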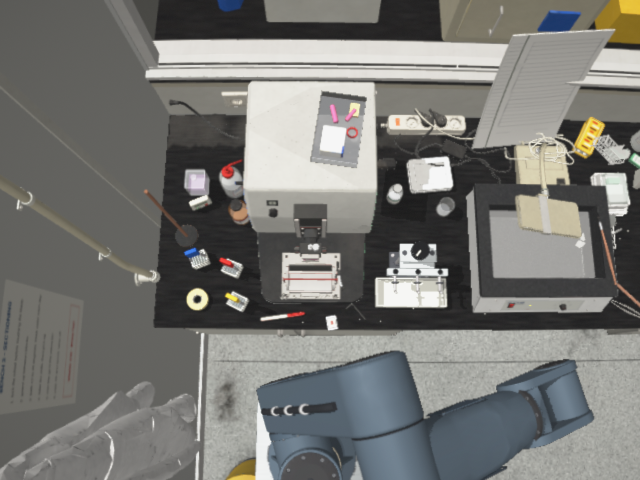

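Scene (facing the robot) and top views show three carriers on the robot's left: tabs red top(230,267)/scene(414,236), yellow top(236,299)/scene(404,213), blue top(193,256)/scene(452,244). The lift is on the right, knob top(418,252)/scene(212,208), with a tall box between them.

```bash
cat > h.py <<'E'
from rig import bot
import numpy as np, cv2
from scipy.spatial.transform import Rotation as R
from scipy.optimize import least_squares
def tool():
    s=bot.read_state(); T=np.eye(4); T[:3,:3]=R.from_quat(np.roll(s["tcp_rot"],-1)).as_matrix(); T[:3,3]=s["tcp_pos"]; return T
def shot(n,file=None,box=None,k=1):
    T=tool() if n=="wrist" else None
    d=bot.get_image(n); d["c2w"]=T@d["hand_eye"] if n=="wrist" else np.linalg.inv(d["world_to_cam"])
    if file:
        im=d["img"][:,:,::-1]
        if box: x0,y0,x1,y1=box; im=im[y0:y1,x0:x1]
        cv2.imwrite(f"pics/{file}.png",cv2.resize(im,None,fx=k,fy=k,interpolation=cv2.INTER_CUBIC))
    d.update(name=n); return d
def save(d,f): np.savez(f"{f}.npz",K=d["camera_matrix"],k1=d["k1"],c2w=d["c2w"],img=d["img"])
def load(f):
    z=np.load(f"{f}.npz"); return dict(camera_matrix=z["K"],k1=float(z["k1"]),c2w=z["c2w"],img=z["img"])
def proj(d,P):
    P=np.atleast_2d(P); w=np.linalg.inv(d["c2w"]); c=P@w[:3,:3].T+w[:3,3]
    s=np.c_[c[:,0]/-c[:,2],c[:,1]/c[:,2]]
    s=s*(1+d["k1"]*(s**2).sum(1,keepdims=True)); K=d["camera_matrix"]
    return s*[K[0,0],K[1,1]]+K[:2,2]
def tri(obs):
    "obs: list of (d,(u,v))"
    f=lambda P:np.concatenate([proj(d,P)[0]-uv for d,uv in obs])
    r=least_squares(f,[0.5,0,0.1]); return r.x,np.abs(r.fun).max()
def atz(d,uv,z):
    r=least_squares(lambda p:proj(d,[p[0],p[1],z])[0]-uv,[0.5,0]); return r.x
E
python3 - <<'E'
from h import *
s=shot("scene");t=shot("top"); save(s,"s0");save(t,"t0")
for n,a,b in[("knob",(212,207),(418,251)),("red",(414,234),(231,267)),("yel",(404,210),(236,299)),("blue",(453,243),(192,255))]:
    print(n,*tri([(s,a),(t,b)]))
A=cv2.resize(t["img"][235:315,170:250,::-1],(400,400),interpolation=3)
B=cv2.resize(t["img"][230:315,368:453,::-1],(400,400),interpolation=3)
C=cv2.resize(s["img"][195:290,385:480,::-1],(400,400)[:2],interpolation=3)[:200*2]
cv2.imwrite("pics/c1.png",np.hstack([A,B]))
E
```

```text
knob [ 0.55810332 -0.28455056  0.1935258 ] 1.571012169632752
red [0.52497784 0.24112469 0.11083053] 2.737823469518787
yel [0.43375141 0.21931843 0.11780276] 1.7233381426243568
blue [0.55716385 0.34708715 0.11702361] 0.8318348343739217
```

View pics/c1.png

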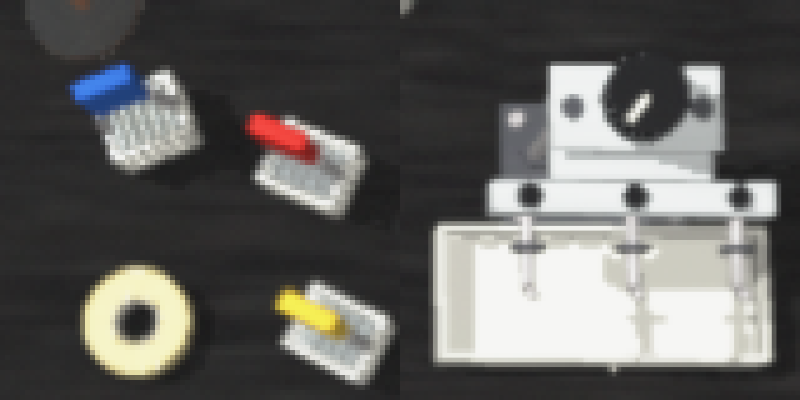

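The left crop shows the tab lines: red and yellow at about 65°, blue at about 108°. The right crop shows the lift turned only slightly, with its hooks toward the robot. I'll take wrist views of the lift next.

```bash
python3 drive.py '[[0.085,0.049,-0.015,-0.024,0,0,0],[0.085,0.049,-0.015,-0.024,0,0,0],[0.085,0.049,-0.015,-0.024,0,0,0.1],[0.085,0.049,-0.015,-0.024,0,0,0.15],[0.085,0.049,0.0,-0.024,0,0,0.12],[0.085,0,0,0,0,0,0],[0.085,0,0,0,0,0,0]]'
python3 - <<'E'
from h import *
d=shot("wrist","w1"); save(d,"w1"); print(d["c2w"][:3])
E
```

```text
clock: 1.12
tcp_pos: [0.4102, -0.385, 0.3505]
tcp_rot: [-0.0, 1.0, -0.0, -0.001]
contact_force: [1.2, -0.6, -1.2]
width: 0.0848
grip_force: 0.0
[[ 2.83201954e-04  9.52064490e-01  3.05897249e-01  4.87554134e-01]
 [-9.99998883e-01  7.18571301e-04 -1.31065115e-03 -3.85422551e-01]
 [-1.46763341e-03 -3.05896536e-01  9.52063630e-01  4.91867552e-01]]
```

```bash
python3 drive.py '[[0.085,-0.05,-0.03,0,0,0,0],[0.085,-0.05,-0.03,0,0,0,0],[0.085,-0.01,-0.04,0,0,0,0],[0.085,0,0,0,0,0,0],[0.085,0,0,0,0,0,0]]'
python3 - <<'E'
from h import *
d=shot("wrist","w2"); save(d,"w2"); print(d["c2w"][:3])
a=load("w1")["img"];cv2.imwrite("pics/w12.png",a[:,:,::-1])
E
```

```text
clock: 1.8
tcp_pos: [0.3006, -0.2855, 0.3512]
tcp_rot: [0.0, 1.0, -0.001, -0.0]
contact_force: [1.0, -0.0, -0.6]
width: 0.0851
grip_force: 0.0
[[-1.39049575e-03  9.52397126e-01  3.04856986e-01  3.77855606e-01]
 [-9.99998953e-01 -1.20207567e-03 -8.05757740e-04 -2.85851638e-01]
 [-4.00940189e-04 -3.04857787e-01  9.52397800e-01  4.92609112e-01]]
```

View pics/w1.png

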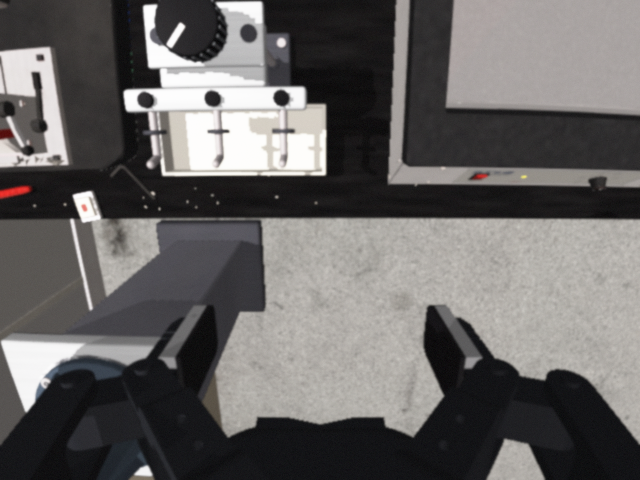

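View pics/w2.png

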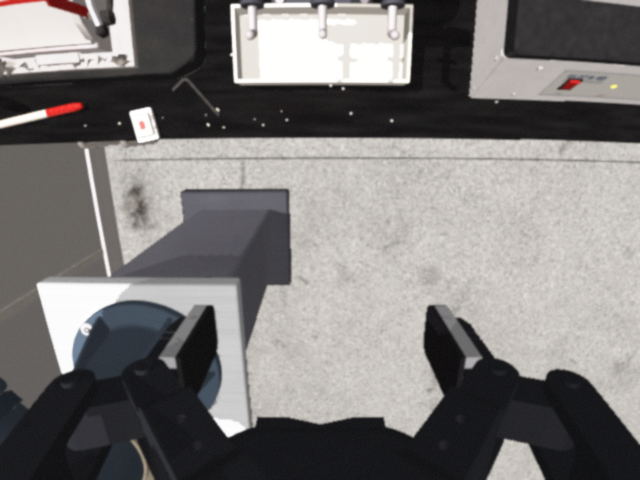

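w1: hook tips at (153,163), (218,162), (283,161), and the knob top around (190,28). w2: hook tips at (252,34), (322,34), (393,33). I'll take one more view centred on the lift.

```bash
python3 drive.py '[[0.085,0.06,0,0,0,0,0],[0.085,0.06,0,0,0,0,0],[0.085,0.06,0,0,0,0,0],[0.085,0,0,0,0,0,0],[0.085,0,0,0,0,0,0]]'
python3 - <<'E'
from h import *
a=load("w1");b=load("w2")
for u,v in zip([(153,163),(218,162),(283,161)],[(252,34),(322,34),(393,33)]): print(tri([(a,u),(b,v)]))
d=shot("wrist"); save(d,"w3")
P,_=tri([(a,(218,162)),(b,(322,34))]); print(proj(d,P))
c=proj(d,[.5,-.285,.15])[0]; print(c)
x0=max(0,int(c[0]-130));y0=max(0,int(c[1]-130));print(x0,y0)
im=cv2.resize(d["img"][y0:y0+200,x0:x0+260,::-1],None,fx=3,fy=3,interpolation=3);cv2.imwrite("pics/w3c.png",im)
E
```

```text
clock: 2.48
tcp_pos: [0.4807, -0.2858, 0.3504]
tcp_rot: [-0.0, 1.0, -0.001, -0.001]
contact_force: [-0.6, -0.5, 0.8]
width: 0.0853
grip_force: 0.0
(array([ 0.45260224, -0.2274655 ,  0.14943801]), np.float64(0.005043318894138338))
(array([ 0.4527667 , -0.28792891,  0.14467391]), np.float64(0.5427104049354625))
(array([ 0.45362689, -0.34957084,  0.14587639]), np.float64(0.694240891807226))
[[322.32589149 232.92219717]]
[319.28642608 186.64430971]
189 56
```

View pics/w3c.png

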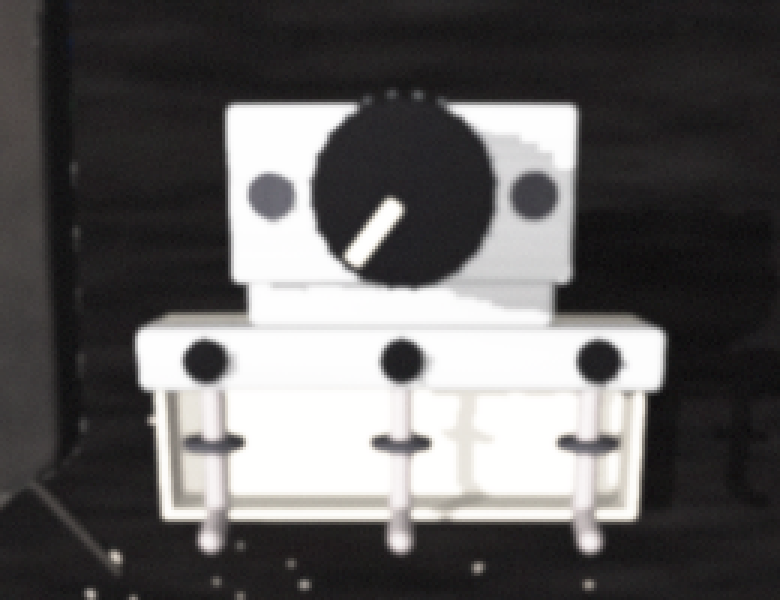

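Run:
```python
from h import *
a,b,d=load("w1"),load("w2"),load("w3")
Y=[.062,0,-.062]
def model(p):
    x,y,th,zs,sx=p
    L=[(a,(sx-.02,Y[i],zs+.014),uv) for i,uv in enumerate([(153,163),(218,162),(283,161)])]
    L+=[(b,(sx-.02,Y[i],zs+.014),uv) for i,uv in enumerate([(252,34),(322,34),(393,33)])]
    L+=[(d,(sx-.02,Y[i],zs+.014),uv) for i,uv in enumerate([(259,237.5),(322.3,237.5),(385.6,237.5)])]
    L+=[(d,(sx+.012,Y[i],zs-.004),uv) for i,uv in enumerate([(260,203.3),(322.7,203.3),(385,203.3)])]
    L+=[(d,(-.042,.103,.035),(243,229.3)),(d,(-.042,-.103,.035),(402.3,229.3)),(b,(-.042,-.103,.0),(411,84)),(b,(-.042,.103,.0),(234,84)),
        (d,(.092,0,.206),(323.7,119.5)),(d,(.032,.084,zs+.006),(234.5,185)),(d,(.032,-.084,zs+.006),(410.5,185))]
    R2=np.array([[np.cos(th),-np.sin(th)],[np.sin(th),np.cos(th)]])
    out=[]
    for c,q,uv in L:
        q=np.array(q); P=np.r_[R2@q[:2]+[x,y],q[2]]; out.append(proj(c,P)[0]-uv)
    return np.array(out)
r=least_squares(lambda p:model(p).ravel(),[.46,-.285,0,.14,0],loss="soft_l1"); print(r.x,np.degrees(r.x[2])); print(model(r.x).round(1))
x,y,th,zs,sx=r.x;c,s=np.cos(th),np.sin(th)
for n,q in[("h1",(sx,.062)),("h2",(sx,0)),("h3",(sx,-.062)),("knob",(.092,0))]: print(n,x+c*q[0]-s*q[1],y+s*q[0]+c*q[1])
```

```text
[ 4.68443350e-01 -2.88355433e-01  1.74693714e-05  1.39066006e-01
  2.87985687e-03] 0.0010009212492233025
[[-2.7  1.8]
 [-2.4  2.1]
 [-0.6  2.7]
 [-2.   0.7]
 [ 1.1 -0. ]
 [ 3.1  1.5]
 [ 0.3 -0.6]
 [ 0.5 -0.7]
 [ 0.7 -0.7]
 [ 0.6 -2.4]
 [ 0.  -2.6]
 [-0.1 -2.5]
 [ 0.5 -1.4]
 [-1.3 -1.5]
 [-7.7  0. ]
 [ 6.9  0.2]
 [-0.3 -0.1]
 [ 0.8  0.6]
 [-0.2  0.5]]
h1 0.47132212360871356 -0.2263553829094313
h2 0.4713232067097373 -0.28835538289997076
h3 0.4713242898107611 -0.3503553828905102
knob 0.5604433498239519 -0.2883538260270956
```

```bash
cat > lift.py <<'E'
from h import *
a,b,d=load("w1"),load("w2"),load("w3")
# subpixel hook tips: brightest blob near the predicted tip, per view; print for check
Y=[.062,0,-.062]
def model(p):
    x,y,th,zs,sx=p
    L=[(a,(sx-.02,Y[i],zs+.014),uv) for i,uv in enumerate([(153,163),(218,162),(283,161)])]
    L+=[(b,(sx-.02,Y[i],zs+.014),uv) for i,uv in enumerate([(252,34),(322,34),(393,33)])]
    L+=[(d,(sx-.02,Y[i],zs+.014),uv) for i,uv in enumerate([(259,237.5),(322.3,237.5),(385.6,237.5)])]
    L+=[(d,(sx+.012,Y[i],zs-.004),uv) for i,uv in enumerate([(260,203.3),(322.7,203.3),(385,203.3)])]
    L+=[(d,(-.042,.103,.035),(243,229.3)),(d,(-.042,-.103,.035),(402.3,229.3)),(b,(-.042,-.103,.035),(411,84)),(b,(-.042,.103,.035),(234,84)),
        (d,(.092,0,.206),(323.7,119.5)),(d,(.032,.084,zs+.006),(234.5,185)),(d,(.032,-.084,zs+.006),(410.5,185))]
    R2=np.array([[np.cos(th),-np.sin(th)],[np.sin(th),np.cos(th)]])
    return np.array([proj(c,np.r_[R2@np.array(q[:2])+[x,y],q[2]])[0]-uv for c,q,uv in L])
for fix in (None,0):
    f=(lambda p:model(p).ravel()) if fix is None else (lambda p:model(np.r_[p,0]).ravel())
    r=least_squares(f,[.46,-.285,0,.14,0][:5 if fix is None else 4],loss="soft_l1"); p=r.x if fix is None else np.r_[r.x,0]
    print(p,np.degrees(p[2]),r.cost); 
    x,y,th,zs,sx=p;c,s=np.cos(th),np.sin(th)
    for n,q in[("h1",(sx,.062)),("h2",(sx,0)),("h3",(sx,-.062)),("knob",(.092,0))]: print(n,(x+c*q[0]-s*q[1]).round(4),(y+s*q[0]+c*q[1]).round(4))
print(model(p).round(1).tolist())
E
python3 lift.py
```

```text
[ 0.46777704 -0.28837569  0.0006276   0.13889798  0.00355445] 0.035958597554412566 26.345231685454667
h1 0.4713 -0.2264
h2 0.4713 -0.2884
h3 0.4714 -0.3504
knob 0.5598 -0.2883
[ 4.69710670e-01 -2.88368541e-01 -1.94940623e-04  1.37788488e-01
  0.00000000e+00] -0.011169274961468932 37.274854257869414
h1 0.4697 -0.2264
h2 0.4697 -0.2884
h3 0.4697 -0.3504
knob 0.5617 -0.2884
[[-1.8, 3.4], [-1.9, 3.7], [-0.4, 4.3], [-1.6, 3.0], [1.1, 2.3], [2.7, 3.9], [0.6, 0.5], [0.5, 0.5], [0.4, 0.5], [0.9, -1.1], [0.0, -1.2], [-0.4, -1.2], [0.5, -2.3], [-1.3, -2.4], [-1.2, -4.1], [0.7, -3.9], [-0.3, -1.9], [1.0, -1.0], [-0.4, -1.0]]
```

The lift is square to the world. Hook seats are at x≈0.471, y≈−0.226/−0.288/−0.350, z≈0.139, which matches 138+4 mm less a little descent. The knob is at (0.560,−0.288). Next, the carriers.

```bash
python3 drive.py '[[0.085,-0.05,0,-0.02,0,0,0],[0.085,-0.05,0,-0.02,0,0,0],[0.085,-0.05,-0.02,0,0,0,0],[0.085,0,-0.06,0,0,0,0],[0.085,0,-0.06,0,0,0,0],[0.085,0,-0.06,0,0,0,0],[0.085,0,-0.06,0,0,0,0],[0.085,0,-0.06,0,0,0,0]]' && python3 drive.py '[[0.085,0,-0.06,0,0,0,0],[0.085,0,-0.06,0,0,0,0],[0.085,0.05,-0.03,0,0,0,0],[0.085,0.05,-0.03,0,0,0,0],[0.085,0.03,0,0,0,0,0],[0.085,0,0,0,0,0,0],[0.085,0,0,0,0,0,0]]'
python3 - <<'E'
from h import *
d=shot("wrist","w4"); save(d,"w4")
E
```

```text
clock: 3.52
tcp_pos: [0.3305, 0.0362, 0.3917]
tcp_rot: [0.0, 1.0, -0.002, 0.001]
contact_force: [1.1, 0.5, 0.6]
width: 0.0848
grip_force: 0.0
clock: 4.4
tcp_pos: [0.4614, 0.214, 0.3916]
tcp_rot: [-0.0, 1.0, -0.002, 0.0]
contact_force: [0.5, -0.1, 0.1]
width: 0.0851
grip_force: 0.0
```

```bash
python3 drive.py '[[0.085,0.04,-0.04,0,0,0,0],[0.085,0.03,-0.04,0,0,0,0],[0.085,0,-0.02,0,0,0,0],[0.085,0,0,0,0,0,0],[0.085,0,0,0,0,0,0]]'
python3 - <<'E'
from h import *
d=shot("wrist","w5"); save(d,"w5")
E
```

```text
clock: 5.08
tcp_pos: [0.5316, 0.3138, 0.3921]
tcp_rot: [-0.0, 1.0, -0.001, 0.0]
contact_force: [0.5, 0.1, -0.4]
width: 0.0853
grip_force: 0.0
```

View pics/w4.png

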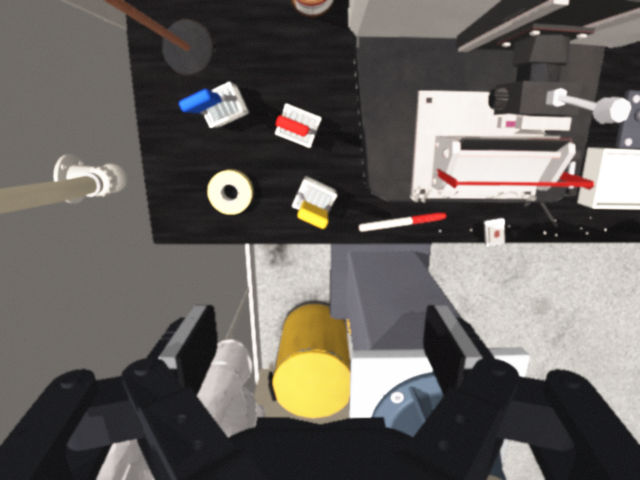

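View pics/w5.png

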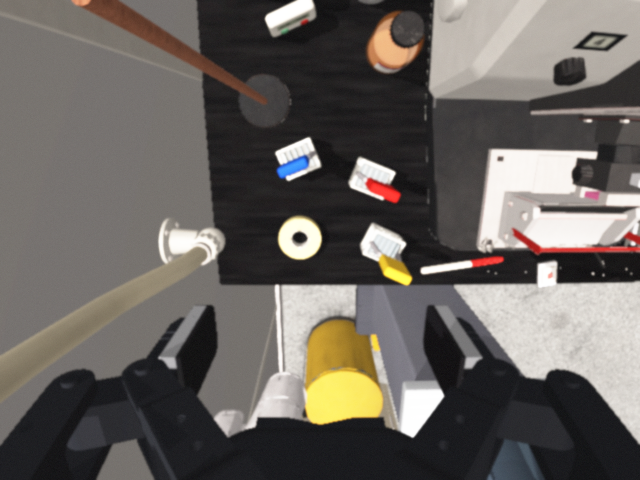

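Both views show all three carriers. Red tab: w4 (293,126), w5 (383,190). Yellow: w4 (313,216), w5 (395,270). Blue: w4 (199,102), w5 (293,167). A tall stand rod rises near blue, with its base at w5 (265,100).

```bash
cat > car.py <<'E'
from h import *
import sys
G={"red":(.525,.24),"yellow":(.435,.22),"blue":(.557,.347)}
def mask(d,c):
    h=cv2.cvtColor(d["img"],cv2.COLOR_RGB2HSV).astype(int);H,S,V=h[...,0],h[...,1],h[...,2]
    m={"red":((H<6)|(H>174))&(S>150)&(V>70),"yellow":(abs(H-26)<6)&(S>150)&(V>70),"blue":(abs(H-110)<10)&(S>150)&(V>50)}[c]
    return m.astype(np.uint8)
def mom(p): # moments of mask or polygon
    m=cv2.moments(p); 
    return np.array([m["m10"]/m["m00"],m["m01"]/m["m00"],m["mu20"]/m["m00"],m["mu11"]/m["m00"],m["mu02"]/m["m00"]]),m["m00"]
def blob(d,c,xy,r=40):
    m=mask(d,c); u=proj(d,[*xy,.12])[0]
    n,l,st,ce=cv2.connectedComponentsWithStats(m)
    k=[i for i in range(1,n) if np.hypot(*(ce[i]-u))<r and st[i,4]>60]
    if not k: return None
    i=max(k,key=lambda i:st[i,4]); return mom((l==i).astype(np.uint8))
B=np.array([[x,y,z] for x in(-.006,.006) for y in(-.017,.017) for z in(.092,.142)])
def hull(d,p):
    c,s=np.cos(p[2]),np.sin(p[2]); Q=B@np.array([[c,s,0],[-s,c,0],[0,0,1]])+[p[0],p[1],p[3]]
    return mom(cv2.convexHull(proj(d,Q).astype(np.float32)))
def fit(views,c,xy=None,hold=False,z0=0.):
    xy=G[c] if xy is None else xy
    bs=[(d,blob(d,c,xy)) for d in views]; bs=[b for b in bs if b[1] is not None]
    if not bs: print(c,"not seen");return
    def f(p):
        p=np.r_[p,z0] if len(p)==3 else p
        o=[]
        for d,(b,A) in bs:
            h,_=hull(d,p); o+=list(h[:2]-b[:2])+list((h[2:]-b[2:])/8)
        return np.array(o)
    best=None
    for y0 in np.radians([0,45,90,135]):
        r=least_squares(f,[*xy,y0]+([0] if len(bs)>1 else []))
        if best is None or r.cost<best.cost: best=r
    p=best.x; print(c,"xy",p[:2].round(4),"tabline deg",(np.degrees(p[2])+90)%180,"dz",p[3:].round(4),"cost",round(best.cost,2),"areas",[round(A/hull(d,np.r_[p,z0][:4] if len(p)==3 else p)[1],2) for d,(b,A) in bs])
    return p
E
python3 - <<'E'
from car import *
a,b=load("w4"),load("w5")
for c in G: fit([a,b],c); 
print(tri([(a,(186,47)),(b,(265,100))]))
E
```

```text
red xy [0.5358 0.2433] tabline deg 89.52308840286304 dz [0.0007] cost 19.88 areas [0.87, 0.74]
yellow xy [0.4359 0.2223] tabline deg 79.14844238725766 dz [0.0004] cost 3.46 areas [0.91, 0.82]
blue xy [0.5626 0.3475] tabline deg 133.7941747518094 dz [-0.01] cost 26.65 areas [0.84, 0.94]
(array([0.63859074, 0.388508  , 0.01649561]), np.float64(0.7833791246095814))
```

Run:
```python
from car import *
a,b=load("w4"),load("w5")
T=[]
for c in G:
    for d in (a,b):
        u=proj(d,[*G[c],.1])[0].astype(int)
        im=d["img"][u[1]-26:u[1]+26,u[0]-26:u[0]+26,::-1].copy()
        m=mask(d,c)[u[1]-26:u[1]+26,u[0]-26:u[0]+26]
        im=cv2.resize(im,(260,260),interpolation=0); m=cv2.resize(m,(260,260),interpolation=0)
        cs,_=cv2.findContours(m,0,1); cv2.drawContours(im,cs,-1,(0,255,0),1); T.append(im)
        print(c,u)
cv2.imwrite("pics/m.png",np.vstack([np.hstack(T[::2]),np.hstack(T[1::2])]))
```

```text
red [297 135]
red [381 195]
yellow [315 211]
yellow [393 265]
blue [202 107]
blue [291 169]
```

View pics/m.png

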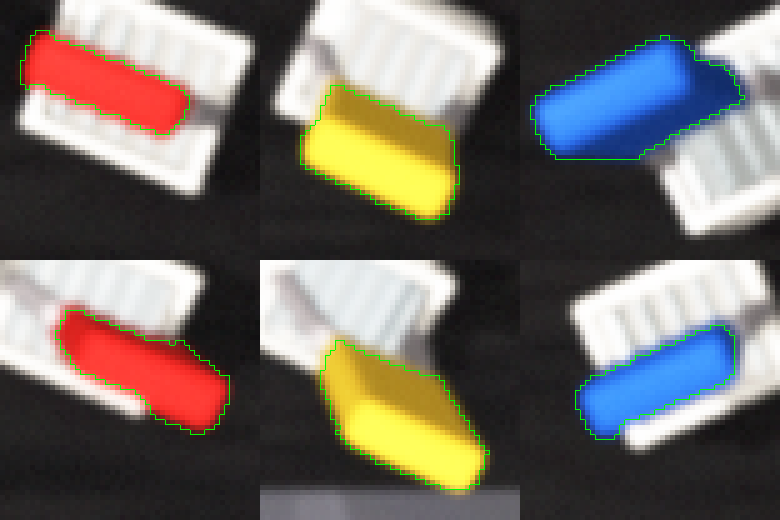

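The masks outline the tabs cleanly, so the fit failed because float32 rounding swamped the finite-difference steps. I'll rescale the parameters.

```bash
python3 - <<'E'
s=open("car.py").read()
s=s.replace("r=least_squares(f,[*xy,y0]+([0] if len(bs)>1 else []))","""p0=np.r_[xy,y0,[0.] if len(bs)>1 else []]; sc=np.array([.01,.01,.2,.01])[:len(p0)]
        r=least_squares(lambda q:f(p0+(q-1)*sc),np.ones(len(p0)),diff_step=.03); r.x=p0+(r.x-1)*sc""")
open("car.py","w").write(s)
E
python3 - <<'E'
from car import *
a,b=load("w4"),load("w5")
for c in G: fit([a,b],c); fit([a],c); fit([b],c)
E
```

```text
red xy [0.5365 0.243 ] tabline deg 68.1896893226247 dz [0.0076] cost 2.67 areas [0.79, 0.8]
red xy [0.5366 0.2443] tabline deg 68.93080813553006 dz [] cost 0.2 areas [0.82]
red xy [0.5351 0.2408] tabline deg 67.53960887185141 dz [] cost 0.86 areas [0.84]
yellow xy [0.4346 0.222 ] tabline deg 69.33737621621172 dz [-0.0035] cost 1.46 areas [0.92, 0.88]
yellow xy [0.4356 0.2225] tabline deg 68.94108030326919 dz [] cost 0.22 areas [0.91]
yellow xy [0.436  0.2222] tabline deg 70.36569638956928 dz [] cost 1.39 areas [0.86]
blue xy [0.5628 0.3459] tabline deg 115.50147649997035 dz [-0.0033] cost 2.86 areas [0.88, 0.82]
blue xy [0.5631 0.3453] tabline deg 117.59179409929867 dz [] cost 2.2 areas [0.85]
blue xy [0.5624 0.3451] tabline deg 112.38516652236956 dz [] cost 0.42 areas [0.79]
```

```bash
python3 drive.py '[[0.06,0.004,0.036,0,0,0,0],[0.06,0,0.036,0,0,0,0],[0.06,0,0,0.02,0,0,-0.17],[0.06,0,0,0.03,0,0,-0.17],[0.06,0,0,0.03,0,0,-0.17],[0.06,0,0,0.03,0,0,-0.17],[0.06,0,0,0.03,0,0,-0.17],[0.06,0,0,0,0,0,-0.17]]' 40 && python3 drive.py '[[0.06,0,0,0,0,0,-0.17],[0.06,0,0,0,0,0,0],[0.06,0,0,0,0,0,0]]'
cat >> car.py <<'E'
def goto(p,th=None):
    "tool-axis shift (x,y) from the present tool pose to xy p, and rotation about tool z to tool-x angle th deg (mod 180)"
    T=tool(); v=T[:3,:3].T@(np.r_[p,T[2,3]]-T[:3,3]); a=np.degrees(np.arctan2(T[1,0],T[0,0]))
    print("now",T[:3,3].round(4),"theta",round(a,1),"tilt",T[:2,2].round(4),"shift",v.round(4), "" if th is None else ("rz",round(-np.radians((th-a+90)%180-90),3)))
E
python3 - <<'E'
from car import *
d=shot("wrist"); save(d,"w6")
print(proj(d,[.536,.242,.142]))
p=fit([d],"red"); q=fit([load("w4"),d],"red"); goto(p[:2],np.degrees(p[2])+90)
E
```

```text
clock: 6.12
tcp_pos: [0.5349, 0.2414, 0.2496]
tcp_rot: [-0.0, 0.872, 0.489, -0.002]
contact_force: [0.7, -0.6, 1.0]
width: 0.0604
grip_force: 0.0
clock: 6.5
tcp_pos: [0.536, 0.2422, 0.2517]
tcp_rot: [0.0, 0.83, 0.558, 0.0]
contact_force: [-0.5, -0.2, 0.5]
width: 0.0599
grip_force: 0.0
[[320.95083323 235.76554015]]
red xy [0.5356 0.2415] tabline deg 68.54492201931282 dz [] cost 10.7 areas [0.91]
red xy [0.5357 0.2419] tabline deg 68.583902483714 dz [-0.0037] cost 12.33 areas [0.85, 0.94]
now [0.536  0.2423 0.2516] theta 67.9 tilt [0.0004 0.0001] shift [-0.0009 -0.0001 -0.    ] ('rz', np.float64(-0.012))
```

```bash
python3 drive.py '[[0.06,0,0,0.045,0,0,0],[0.06,0,0,0.045,0,0,0],[0.06,0,0,0.035,0,0,0],[0.06,0,0,0.022,0,0,0],[0.0,0,0,0,0,0,0],[0.0,0,0,0,0,0,0],[0.0,0,0,0,0,0,0],[0.0,0,0,0,0,0,0]]' 60 && python3 drive.py '[[0.0,0,0,0,0,0,0],[0.0,0,0,-0.03,0,0,0],[0.0,0,0,-0.05,0,0,0],[0.0,0,0,-0.05,0,0,0],[0.0,0,0,-0.06,0,0,0],[0.0,0,0,-0.05,0,0,0],[0,0,0,0,0,0,0]]'
python3 - <<'E'
from car import *
goto([.34,.2],90)
E
```

```text
clock: 7.55
tcp_pos: [0.5369, 0.2429, 0.1057]
tcp_rot: [0.0, 0.829, 0.56, 0.001]
contact_force: [0.3, -0.7, 7.0]
width: 0.0114
grip_force: 59.6
clock: 8.43
tcp_pos: [0.537, 0.2429, 0.3486]
tcp_rot: [0.001, 0.829, 0.56, 0.004]
contact_force: [0.1, 0.2, -2.1]
width: 0.0113
grip_force: 58.8
now [0.537  0.2429 0.3486] theta 68.1 tilt [0.0068 0.0025] shift [-0.1135 -0.1667 -0.0015] ('rz', np.float64(-0.383))
```

```bash
python3 drive.py '[[0,-0.028,-0.042,0,0,0,0],[0,-0.028,-0.042,0,0,0,0],[0,-0.028,-0.042,0,0,0,0],[0,-0.03,-0.041,0,0,0,0],[0,0,0,0,0,0,-0.13],[0,0,0,0,0,0,-0.13],[0,0,0,0,0,0,-0.123]]' && python3 drive.py '[[0,-0.055,0,0,0,0,0],[0,-0.055,0,0,0,0,0],[0,-0.055,0,0,0,0,0],[0,-0.055,0,0,0,0,0],[0,-0.055,0,0,0,0,0],[0,-0.055,0,0,0,0,0],[0,-0.055,0,0,0,0,0],[0,-0.055,0,0,0,0,0]]' && python3 drive.py '[[0,-0.055,0,0,0,0,0],[0,-0.055,0.025,0.01,0,0,0],[0,0,0.02,0.03,0,0,0],[0,0,0,0,0,0,0],[0,0,0,0,0,0,0]]'
python3 - <<'E'
from car import *
goto([.39,-.35],90)
d=shot("wrist","r1");save(d,"r1")
print(fit([d],"red",tool()[:2,3],z0=tool()[2,3]-.1057),proj(d,[.471,-.35,.139]),proj(d,[.451,-.35,.153]))
E
```

```text
clock: 9.3
tcp_pos: [0.338, 0.199, 0.3433]
tcp_rot: [-0.0, 0.706, 0.709, -0.001]
contact_force: [0.6, -0.5, -1.2]
width: 0.0119
grip_force: 39.8
clock: 10.3
tcp_pos: [0.3378, -0.2423, 0.3433]
tcp_rot: [-0.001, 0.707, 0.707, 0.0]
contact_force: [1.4, -0.5, -2.1]
width: 0.011
grip_force: 63.7
clock: 10.92
tcp_pos: [0.3832, -0.3504, 0.3046]
tcp_rot: [-0.0, 0.707, 0.707, -0.0]
contact_force: [0.5, 0.2, -2.0]
width: 0.011
grip_force: 63.7
now [ 0.3832 -0.3504  0.3046] theta 90.0 tilt [-0.0003  0.0001] shift [ 0.0004  0.0068 -0.    ] ('rz', np.float64(0.0))
red not seen
None [[421.57713688 216.74691817]] [[402.27652969 220.77667104]]
```

View pics/r1.png

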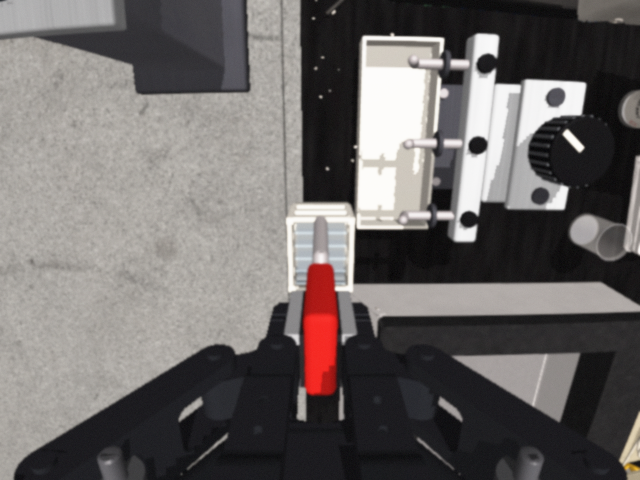

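The red carrier hangs straight in the grip, and hook 3's tip is at (404,218) against a predicted (402,221). I'll check for slip by comparing the predicted basket edges with the picture.

```bash
cat >> car.py <<'E'
def slip(d,T,half=(.02,.024)):
    "expected basket rim rows/cols for several grasp offsets"
    for g in (.095,.1057,.115,.125):
        Q=[T[:3,3]+T[:3,:3]@np.array([sx,sy,g-.042]) for sx,sy in((.024,-.02),(.024,.02),(-.024,-.02),(-.024,.02))]+[T[:3,3]+T[:3,:3]@np.array([.024,-.02,g]),T[:3,3]+T[:3,:3]@np.array([.024,.02,g]),T[:3,3]+T[:3,:3]@np.array([0.017,0,g-.142])]
        print(g,proj(d,Q).round(1).tolist())
E
python3 - <<'E'
from car import *
d=load("r1"); slip(d,tool())
im=cv2.cvtColor(d["img"],cv2.COLOR_RGB2GRAY)
print("row240",im[240,276:300],im[240,345:362]); print("col310",im[196:224,305]); print("col342",im[196:224,342])
print("redcol320", d["img"][255:275,320,0],d["img"][300:340:2,320])
E
```

```text
0.095 [[285.5, 225.3], [357.9, 225.4], [287.8, 303.3], [355.1, 303.4], [291.3, 208.3], [351.7, 208.4], [322.6, 337.8]]
0.1057 [[287.2, 220.3], [356.1, 220.5], [289.2, 295.2], [353.6, 295.3], [292.5, 204.9], [350.4, 205.0], [322.4, 319.5]]
0.115 [[288.5, 216.4], [354.6, 216.5], [290.4, 288.7], [352.4, 288.8], [293.4, 202.1], [349.4, 202.2], [322.3, 305.9]]
0.125 [[289.8, 212.6], [353.2, 212.7], [291.6, 282.3], [351.1, 282.4], [294.4, 199.3], [348.4, 199.4], [322.2, 293.2]]
row240 [162 165 167 169 168 168 165 162 163 158 165 212 243 249 247 231 193 168
 166 176 185 186 185 183] [185 174 167 182 221 244 249 246 222 143  62  27  23  23  22  23  24]
col310 [ 21  21  22  22  29  60 113 167 211 239 249 249 241 225 229 245 250 249
 237 213 214 236 248 251 250 241 219 195]
col342 [ 23  23  23  22  27  59 112 165 203 236 248 249 241 227 231 245 251 249
 238 216 215 237 248 251 249 240 220 196]
redcol320 [243 247 248 248 248 248 246 240 221 187 175 172 171 173 173 173 174 173
 175 174] [[176  27  22]
 [176  25  21]
 [179  27  26]
 [176  27  23]
 [175  24  21]
 [177  26  24]
 [188  31  25]
 [217  35  30]
 [240  42  37]
 [247  47  41]
 [247  45  39]
 [247  44  40]
 [246  43  37]
 [246  44  38]
 [246  41  36]
 [246  41  35]
 [246  41  33]
 [246  43  36]
 [246  44  37]
 [246  41  35]]
```

Offset TCP to carrier base is about 0.109 m, so at most a few mm of slip. Going down in front of hook 3, then forward.

```bash
python3 drive.py '[[0,0,0,0.04,0,0,0],[0,0,0,0.04,0,0,0],[0,0,0,0.038,0,0,0],[0,0,0.03,0,0,0,0],[0,0,0.02,0,0,0,0],[0,0,0.02,0,0,0,0],[0,0,0.018,0,0,0,0],[0,0,0,0,0,0,0]]'
python3 - <<'E'
from car import *
print(bot.read_state()["contact_force"]);goto([.471,-.35],90)
d=shot("wrist");save(d,"r2")
cv2.imwrite("pics/r2.png",cv2.resize(d["img"][180:330,240:440,::-1],None,fx=3,fy=3,interpolation=3))
print(proj(d,[.471,-.35,.139]))
E
```

```text
clock: 11.98
tcp_pos: [0.4722, -0.3507, 0.1874]
tcp_rot: [0.001, 0.707, 0.707, 0.0]
contact_force: [-0.5, -0.2, -2.0]
width: 0.0116
grip_force: 63.7
[-0.47181628 -0.23470308 -2.04719306]
now [ 0.4722 -0.3507  0.1874] theta 90.1 tilt [ 0.0014 -0.0012] shift [ 0.0007 -0.0012 -0.    ] ('rz', np.float64(0.001))
[[319.0330855  266.88663424]]
```

View pics/r2.png

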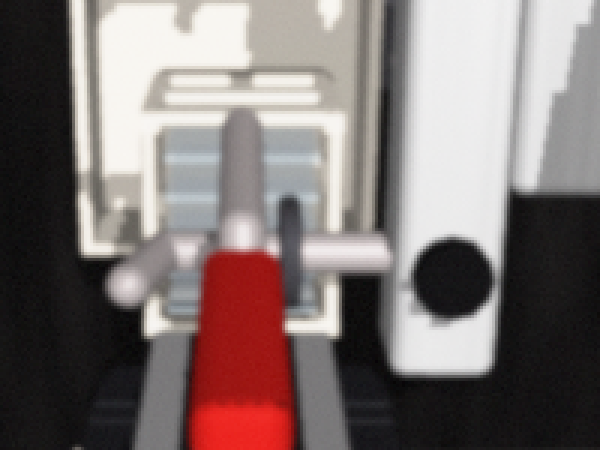

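The picture shows hook 3 running through the bail: tip at left (125,285), collar at right (290,250), wire between. Lowering onto the seat.

```bash
python3 drive.py '[[0,0,0,0.01,0,0,0],[0,0,0,0.008,0,0,0],[0,0,0,0.002,0,0,0],[0,0,0,0,0,0,0],[0,0,0,0,0,0,0]]' && python3 drive.py '[[0,0,0,0.004,0,0,0],[0,0,0,0,0,0,0],[0,0,0,0,0,0,0]]' && python3 drive.py '[[0,0,0,0.004,0,0,0],[0,0,0,0,0,0,0],[0,0,0,0,0,0,0]]'
```

```text
clock: 12.65
tcp_pos: [0.4717, -0.3509, 0.1665]
tcp_rot: [0.0, 0.707, 0.707, 0.0]
contact_force: [1.2, -0.3, -1.4]
width: 0.0108
grip_force: 63.6
clock: 13.02
tcp_pos: [0.4716, -0.3507, 0.1623]
tcp_rot: [-0.0, 0.707, 0.707, 0.0]
contact_force: [0.0, 0.6, -1.5]
width: 0.0114
grip_force: 63.6
clock: 13.4
tcp_pos: [0.4716, -0.3508, 0.1583]
tcp_rot: [-0.0, 0.707, 0.707, -0.0]
contact_force: [-0.3, 0.6, -0.3]
width: 0.0114
grip_force: 63.9
```

```bash
python3 drive.py '[[0,0,0,0.003,0,0,0],[0,0,0,0,0,0,0],[0,0,0,0,0,0,0]]' && python3 drive.py '[[0,0,0,0.002,0,0,0],[0,0,0,0,0,0,0],[0,0,0,0,0,0,0]]'
python3 - <<'E'
from rig import bot
print(bot.read_state()["contact_force"])
E
```

```text
clock: 13.78
tcp_pos: [0.4716, -0.3508, 0.1554]
tcp_rot: [0.0, 0.707, 0.707, 0.0]
contact_force: [0.2, 0.4, 1.5]
width: 0.011
grip_force: 64.1
clock: 14.15
tcp_pos: [0.4716, -0.3508, 0.1534]
tcp_rot: [0.0, 0.707, 0.707, 0.0]
contact_force: [0.2, 0.8, 1.5]
width: 0.011
grip_force: 64.2
[0.17188281 0.75717062 1.49508067]
```

```bash
python3 drive.py '[[0,0,0,0.0015,0,0,0],[0,0,0,0,0,0,0],[0,0,0,0,0,0,0]]';python3 drive.py '[[0,0,0,0,0,0,0]]'; python3 drive.py '[[0,0,0,0,0,0,0]]'
```

```text
clock: 14.52
tcp_pos: [0.4717, -0.3508, 0.1519]
tcp_rot: [0.0, 0.707, 0.707, 0.0]
contact_force: [0.3, 1.0, 1.8]
width: 0.0113
grip_force: 64.3
clock: 14.65
tcp_pos: [0.4716, -0.3508, 0.1519]
tcp_rot: [0.0, 0.707, 0.707, 0.0]
contact_force: [0.6, 0.4, 1.6]
width: 0.0111
grip_force: 64.3
clock: 14.78
tcp_pos: [0.4716, -0.3508, 0.1518]
tcp_rot: [0.0, 0.707, 0.707, 0.0]
contact_force: [0.3, -0.2, 2.5]
width: 0.0113
grip_force: 64.3
```

```bash
python3 drive.py '[[0,0,0,0.0015,0,0,0],[0,0,0,0,0,0,0],[0,0,0,0,0,0,0],[0,0,0,0,0,0,0]]';python3 drive.py '[[0,0,0,0,0,0,0],[0,0,0,-0.004,0,0,0],[0,0,0,-0.003,0,0,0],[0,0,0,0,0,0,0],[0.03,0,0,0,0,0,0],[0.035,0,0,0,0,0,0],[0.035,0,0,0,0,0,0]]'; python3 drive.py '[[0.035,0,0,-0.02,0,0,0],[0.035,0,0,-0.04,0,0,0],[0.035,0,0,-0.05,0,0,0],[0.035,0,0,-0.05,0,0,0],[0.035,0,0,0,0,0,0]]'
```

```text
clock: 15.28
tcp_pos: [0.4716, -0.3508, 0.1503]
tcp_rot: [0.0, 0.707, 0.707, -0.0]
contact_force: [0.2, 0.0, 3.2]
width: 0.0114
grip_force: 64.4
clock: 16.15
tcp_pos: [0.4715, -0.3508, 0.1572]
tcp_rot: [-0.0, 0.707, 0.707, -0.0]
contact_force: [0.7, -0.4, 0.2]
width: 0.0351
grip_force: 0.0
clock: 16.77
tcp_pos: [0.4725, -0.3516, 0.3213]
tcp_rot: [0.003, 0.707, 0.707, 0.0]
contact_force: [-0.2, -0.4, 0.2]
width: 0.0352
grip_force: 0.0
```

Run:
```python
from car import *
d=shot("wrist");save(d,"r3")
fit([d],"red",(.471,-.35),z0=.139-.085-.003)
t=shot("top"); s=shot("scene"); save(t,"t1");save(s,"s1")
for c in("yellow","blue"): fit([t,s],c)
goto([.36,-.25],90)
```

```text
red xy [ 0.4708 -0.3513] tabline deg 90.37791380639476 dz [] cost 6.58 areas [0.93]
yellow xy [0.416  0.1802] tabline deg 104.85051859598077 dz [] cost 332.7 areas [7.88]
blue xy [0.5641 0.3471] tabline deg 115.12352528632518 dz [0.0032] cost 0.23 areas [0.77, 0.86]
now [ 0.4713 -0.3505  0.3162] theta 90.0 tilt [-0.0012  0.0011] shift [ 0.1005 -0.1113  0.0002] ('rz', np.float64(-0.0))
```

Red hangs at (0.471,−0.351). Going back for yellow.

```bash
python3 drive.py '[[0.06,0,-0.05,-0.02,0,0,0],[0.06,0,-0.05,-0.02,0,0,0],[0.06,0.05,-0.03,-0.01,0,0,0],[0.06,0.06,0,0,0,0,0],[0.06,0.06,0,0,0,0,0],[0.06,0.06,0,0,0,0,0],[0.06,0.06,0,0,0,0,0],[0.06,0.06,0,0,0,0,0]]' && python3 drive.py '[[0.06,0.06,0,0,0,0,0],[0.06,0.06,0,0,0,0,0],[0.06,0.06,0.03,0,0,0,0],[0.06,0.04,0.05,0,0,0,0],[0.06,0,0.02,0,0,0,0],[0.06,0,0,0,0,0,0],[0.06,0,0,0,0,0,0]]'
python3 - <<'E'
from car import *
d=shot("wrist");save(d,"y1")
p=fit([d],"yellow");fit([d],"blue"); goto(p[:2],np.degrees(p[2])+90)
E
```

```text
clock: 17.92
tcp_pos: [0.3408, 0.001, 0.3663]
tcp_rot: [-0.001, 0.707, 0.707, -0.0]
contact_force: [1.7, -0.5, 0.3]
width: 0.06
grip_force: 0.0
clock: 18.8
tcp_pos: [0.4376, 0.2138, 0.3667]
tcp_rot: [-0.0, 0.707, 0.707, -0.001]
contact_force: [0.1, -0.1, 0.5]
width: 0.0602
grip_force: 0.0
yellow xy [0.4362 0.2209] tabline deg 64.64260982534842 dz [] cost 0.47 areas [0.82]
blue xy [0.5637 0.3438] tabline deg 113.00489249331736 dz [] cost 1.53 areas [0.89]
now [0.4376 0.2138 0.3671] theta 90.0 tilt [-0.0005 -0.0001] shift [ 0.0071 -0.0014 -0.    ] ('rz', np.float64(0.442))
```

```bash
python3 drive.py '[[0.06,0.0075,-0.001,0.03,0,0,0],[0.06,0,0,0.03,0,0,0.13],[0.06,0,0,0.03,0,0,0.14],[0.06,0,0,0.03,0,0,0.13],[0.06,0,0,0,0,0,0],[0.06,0,0,0,0,0,0]]'
python3 - <<'E'
from car import *
d=shot("wrist");save(d,"y2")
p=fit([d],"yellow"); fit([load("w4"),d],"yellow"); fit([load("y1"),d],"yellow"); goto(p[:2],np.degrees(p[2])+90)
E
```

```text
clock: 19.6
tcp_pos: [0.4376, 0.2217, 0.2487]
tcp_rot: [0.0, 0.833, 0.554, 0.001]
contact_force: [-0.0, -0.6, -0.1]
width: 0.0598
grip_force: 0.0
yellow xy [0.4366 0.221 ] tabline deg 59.48695581789491 dz [] cost 10.91 areas [0.86]
yellow xy [0.4349 0.22  ] tabline deg 64.0250998874105 dz [-0.0085] cost 8.86 areas [0.95, 0.96]
yellow xy [0.4349 0.2168] tabline deg 64.95874146847568 dz [-0.017] cost 1.92 areas [0.9, 1.02]
now [0.4378 0.2218 0.2488] theta 67.2 tilt [0.0021 0.0009] shift [-0.0012 -0.0007 -0.    ] ('rz', np.float64(0.135))
```

```bash
cat >> car.py <<'E'
def topface(d,c,xy,zt=.142,vmin=215):
    m=mask(d,c)*(d["img"].max(2)>vmin).astype(np.uint8); n,l,st,ce=cv2.connectedComponentsWithStats(m)
    i=1+np.argmax(st[1:,4]); r=cv2.minAreaRect(np.argwhere(l==i)[:,::-1].astype(np.float32)); b=cv2.boxPoints(r)
    P=np.array([atz(d,q,zt) for q in b]); e=[P[1]-P[0],P[2]-P[1]]; e=max(e,key=np.linalg.norm)
    print(c,"top centre",P.mean(0).round(4),"line",np.degrees(np.arctan2(e[1],e[0]))%180,"sides",[np.linalg.norm(P[1]-P[0]).round(4),np.linalg.norm(P[2]-P[1]).round(4)],ce[i])
E
python3 - <<'E'
from car import *
for f in("y2","y1","w4"): topface(load(f),"yellow",0)
topface(load("w6"),"red",0)
E
```

```text
yellow top centre [0.244  0.2769] line 179.61416749841942 sides [np.float64(0.076), np.float64(0.076)] [ 61.39274181 266.08211595]
yellow top centre [0.1635 0.2704] line 21.530351036966042 sides [np.float64(0.1025), np.float64(0.0935)] [ 53.11349502 150.11722637]
yellow top centre [0.2119 0.227 ] line 1.460234031899688 sides [np.float64(0.0947), np.float64(0.1037)] [313.11856764 384.41750663]
red top centre [0.538  0.2478] line 68.25964227012622 sides [np.float64(0.0105), np.float64(0.0402)] [320.70627503 228.44192256]
```

Picked up the yellow bin; restrict to the component nearest the tab.

```bash
sed -i 's/i=1+np.argmax(st\[1:,4\]); r=cv2/u=proj(d,[*xy,zt])[0]; i=min((k for k in range(1,n) if st[k,4]>60),key=lambda k:np.hypot(*(ce[k]-u))); r=cv2/' car.py
python3 - <<'E'
from car import *
for f in("y2","y1","w4"): topface(load(f),"yellow",(.436,.221)); topface(load(f),"yellow",(.436,.221),vmin=240)
topface(load("w6"),"red",(.536,.242))
for f in("y1","w4","w5"): topface(load(f),"blue",(.563,.346))
E
```

```text
yellow top centre [0.4392 0.2272] line 63.69289142139654 sides [np.float64(0.0409), np.float64(0.0109)] [319.76637824 229.69221261]
yellow top centre [0.4384 0.2258] line 63.705552446442226 sides [np.float64(0.037), np.float64(0.0104)] [319.7013373  232.56463596]
yellow top centre [0.4372 0.2256] line 66.83476934726859 sides [np.float64(0.0367), np.float64(0.0117)] [320.47959184 191.34438776]
yellow top centre [0.437  0.2246] line 66.1071732221851 sides [np.float64(0.034), np.float64(0.0107)] [320.59940653 192.17804154]
yellow top centre [0.4382 0.223 ] line 57.829629943123294 sides [np.float64(0.0147), np.float64(0.0344)] [311.82461538 217.53230769]
yellow top centre [0.4379 0.2228] line 64.46171097878283 sides [np.float64(0.0109), np.float64(0.0327)] [311.96099291 217.83687943]
red top centre [0.538  0.2478] line 68.25964227012622 sides [np.float64(0.0105), np.float64(0.0402)] [320.70627503 228.44192256]
blue top centre [0.5622 0.3436] line 113.29311844992964 sides [np.float64(0.0099), np.float64(0.032)] [453.9403794   67.38211382]
blue top centre [0.563  0.3431] line 111.9220509383023 sides [np.float64(0.0316), np.float64(0.0103)] [193.85443038  99.90506329]
blue top centre [0.5641 0.3437] line 112.229891395039 sides [np.float64(0.0317), np.float64(0.0108)] [292.16943522 166.99667774]
```

```bash
python3 drive.py '[[0.06,0,0,0.045,0,0,0.045],[0.06,0,0,0.045,0,0,0],[0.06,0,0,0.034,0,0,0],[0.06,0,0,0.018,0,0,0],[0.0,0,0,0,0,0,0],[0.0,0,0,0,0,0,0],[0.0,0,0,0,0,0,0],[0.0,0,0,0,0,0,0]]' 70 && python3 drive.py '[[0.0,0,0,0,0,0,0],[0.0,0,0,-0.03,0,0,0],[0.0,0,0,-0.05,0,0,0],[0.0,0,0,-0.05,0,0,0],[0.0,0,0,-0.06,0,0,0],[0.0,0,0,-0.05,0,0,0],[0,0,0,0,0,0,0]]'
python3 - <<'E'
from car import *
goto([.34,.2],90)
E
```

```text
clock: 20.65
tcp_pos: [0.4379, 0.2221, 0.1067]
tcp_rot: [0.0, 0.846, 0.534, 0.001]
contact_force: [-2.6, 0.4, 6.2]
width: 0.0112
grip_force: 68.7
clock: 21.52
tcp_pos: [0.4383, 0.2221, 0.3496]
tcp_rot: [0.001, 0.846, 0.534, 0.004]
contact_force: [0.1, 0.1, -2.1]
width: 0.0113
grip_force: 68.6
now [0.4383 0.2221 0.3496] theta 64.5 tilt [0.0074 0.0029] shift [-0.0622 -0.0792 -0.0008] ('rz', np.float64(-0.445))
```

```bash
python3 drive.py '[[0,-0.031,-0.04,0,0,0,0],[0,-0.031,-0.04,0,0,0,0],[0,0,0,0,0,0,-0.15],[0,0,0,0,0,0,-0.15],[0,0,0,0,0,0,-0.145],[0,-0.05,0,0,0,0,0],[0,-0.05,0,0,0,0,0],[0,-0.05,0,0,0,0,0]]' && python3 drive.py '[[0,-0.055,0,0,0,0,0],[0,-0.055,0,0,0,0,0],[0,-0.055,0,0,0,0,0],[0,-0.055,0,0,0,0,0],[0,-0.055,0,0,0,0,0],[0,-0.055,0.02,0.02,0,0,0],[0,-0.008,0.022,0.02,0,0,0],[0,0,0,0,0,0,0]]'; python3 drive.py '[[0,0,0,0,0,0,0]]'
cat >> car.py <<'E'
def gest(d,T):
    "grasp offset from the basket's lower far edge and rim width, carrier upright in the grip"
    im=cv2.GaussianBlur(cv2.cvtColor(d["img"],cv2.COLOR_RGB2GRAY),(3,3),0).astype(float)
    for c in(305,342):
        k=im[150:235,c]; i=np.argmax(np.diff(k)); print("col",c,"edge rows with rise>35:",[150+j for j in np.where(np.diff(k)>35)[0]][:12])
    slip(d,T)
E
python3 - <<'E'
from car import *
T=tool();d=shot("wrist");save(d,"y3"); gest(d,T); print("top of tab:",[ (r,*d["img"][r,320]) for r in range(296,330,2)])
goto([.383,-.288],90); r=bot.read_state();print(r["contact_force"],r["width"])
E
```

```text
clock: 22.52
tcp_pos: [0.3377, 0.0488, 0.3447]
tcp_rot: [-0.0, 0.707, 0.707, -0.0]
contact_force: [1.4, -0.4, -1.7]
width: 0.0111
grip_force: 69.2
clock: 23.52
tcp_pos: [0.3801, -0.2877, 0.303]
tcp_rot: [-0.002, 0.707, 0.707, -0.0]
contact_force: [0.0, 0.2, -0.6]
width: 0.0111
grip_force: 69.3
clock: 23.65
tcp_pos: [0.38, -0.2873, 0.3054]
tcp_rot: [-0.0, 0.707, 0.707, -0.0]
contact_force: [-0.7, 0.5, -1.2]
width: 0.0111
grip_force: 69.3
col 305 edge rows with rise>35: [np.int64(203), np.int64(204)]
col 342 edge rows with rise>35: [np.int64(202), np.int64(203), np.int64(204)]
0.095 [[285.3, 224.7], [357.5, 224.8], [287.6, 302.6], [354.8, 302.7], [291.0, 207.8], [351.3, 207.9], [322.4, 336.6]]
0.1057 [[286.9, 219.8], [355.7, 219.9], [289.0, 294.5], [353.3, 294.6], [292.2, 204.4], [350.1, 204.5], [322.2, 318.4]]
0.115 [[288.3, 215.9], [354.3, 216.0], [290.2, 288.1], [352.0, 288.2], [293.2, 201.6], [349.0, 201.7], [322.0, 304.9]]
0.125 [[289.6, 212.1], [352.9, 212.1], [291.3, 281.7], [350.8, 281.7], [294.1, 198.9], [348.0, 198.9], [321.9, 292.3]]
top of tab: [(296, np.uint8(207), np.uint
[... 319 characters left out ...]
nt8(40)), (310, np.uint8(218), np.uint8(174), np.uint8(41)), (312, np.uint8(233), np.uint8(193), np.uint8(47)), (314, np.uint8(251), np.uint8(234), np.uint8(63)), (316, np.uint8(253), np.uint8(242), np.uint8(69)), (318, np.uint8(253), np.uint8(242), np.uint8(68)), (320, np.uint8(253), np.uint8(243), np.uint8(70)), (322, np.uint8(253), np.uint8(241), np.uint8(67)), (324, np.uint8(253), np.uint8(242), np.uint8(67)), (326, np.uint8(253), np.uint8(242), np.uint8(67)), (328, np.uint8(253), np.uint8(242), np.uint8(68))]
now [ 0.3801 -0.2874  0.3058] theta 90.0 tilt [ 0.0003 -0.0005] shift [-0.0006  0.0029  0.    ] ('rz', np.float64(0.001))
[ 0.38742037 -0.08561612 -0.82180751] 0.011314275920160067
```

```bash
python3 drive.py '[[0,-0.0015,0,0.04,0,0,0],[0,0,0,0.04,0,0,0],[0,0,0,0.039,0,0,0],[0,0,0.03,0,0,0,0],[0,0,0.022,0,0,0,0],[0,0,0.02,0,0,0,0],[0,0,0.02,0,0,0,0],[0,0,0,0,0,0,0]]'
python3 - <<'E'
from car import *
print(bot.read_state()["contact_force"]);goto([.4713,-.289],90)
d=shot("wrist");save(d,"y4")
cv2.imwrite("pics/y4.png",cv2.resize(d["img"][180:330,240:440,::-1],None,fx=2,fy=2,interpolation=3))
E
```

```text
clock: 24.7
tcp_pos: [0.4731, -0.289, 0.1871]
tcp_rot: [0.001, 0.707, 0.708, 0.0]
contact_force: [-1.0, -0.8, -1.7]
width: 0.0112
grip_force: 69.4
[-0.96339125 -0.75733685 -1.69503179]
now [ 0.4731 -0.289   0.1871] theta 90.1 tilt [ 0.0012 -0.0009] shift [ 0.     -0.0018 -0.    ] ('rz', np.float64(0.001))
```

View pics/y4.png

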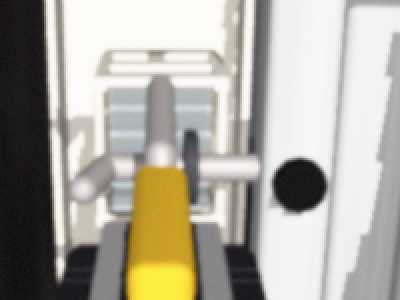

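Hook 2 threads the bail (tip at (85,190), collar at (190,165)). Lowering and tugging.

```bash
python3 drive.py '[[0,0,-0.001,0.01,0,0,0],[0,0,0,0.008,0,0,0],[0,0,0,0.007,0,0,0],[0,0,0,0.004,0,0,0],[0,0,0,0,0,0,0],[0,0,0,0,0,0,0]]' && python3 drive.py '[[0,0,0,0.0035,0,0,0],[0,0,0,0,0,0,0],[0,0,0,0,0,0,0],[0,0,0,0,0,0,0]]' && python3 drive.py '[[0,0,0,0.0025,0,0,0],[0,0,0,0,0,0,0],[0,0,0,0,0,0,0],[0,0,0,0,0,0,0]]'  && python3 drive.py '[[0,0,0,0,0,0,0],[0,0,0,0,0,0,0]]' && python3 drive.py '[[0,0,0,0,0,0,0],[0,0,0,0,0,0,0]]'
```

```text
clock: 25.5
tcp_pos: [0.4714, -0.2893, 0.1575]
tcp_rot: [-0.0, 0.707, 0.707, 0.0]
contact_force: [-1.1, 0.8, 0.9]
width: 0.0114
grip_force: 69.7
clock: 26.0
tcp_pos: [0.4716, -0.2894, 0.1539]
tcp_rot: [0.0, 0.707, 0.707, 0.0]
contact_force: [-0.3, 1.7, 1.5]
width: 0.0105
grip_force: 70.0
clock: 26.5
tcp_pos: [0.4715, -0.2894, 0.1514]
tcp_rot: [0.0, 0.707, 0.707, 0.0]
contact_force: [-0.4, 0.9, 3.5]
width: 0.0111
grip_force: 70.2
clock: 26.75
tcp_pos: [0.4715, -0.2894, 0.1513]
tcp_rot: [0.0, 0.707, 0.707, 0.0]
contact_force: [0.5, 1.5, 3.3]
width: 0.0113
grip_force: 70.2
clock: 27.0
tcp_pos: [0.4715, -0.2893, 0.1513]
tcp_rot: [0.0, 0.707, 0.707, 0.0]
contact_force: [0.5, 1.5, 3.0]
width: 0.0112
grip_force: 70.2
```

```bash
python3 drive.py '[[0,0,0,-0.004,0,0,0],[0,0,0,-0.003,0,0,0],[0,0,0,0,0,0,0],[0.03,0,0,0,0,0,0],[0.035,0,0,0,0,0,0],[0.035,0,0,0,0,0,0]]'; python3 drive.py '[[0.035,0,0,-0.02,0,0,0],[0.035,0,0,-0.04,0,0,0],[0.035,0,0,-0.05,0,0,0],[0.035,0,0,-0.05,0,0,0],[0.035,0,0,0,0,0,0]]'
python3 - <<'E'
from car import *
d=shot("wrist");save(d,"y5")
fit([d],"yellow",(.471,-.289),z0=.051);fit([d],"red",(.471,-.35),z0=.051)
goto([.34,-.25],90)
E
python3 drive.py '[[0.06,0,-0.05,-0.02,0,0,0],[0.06,0,-0.05,-0.02,0,0,0],[0.06,0.05,-0.03,-0.01,0,0,0],[0.06,0.06,0,0,0,0,0],[0.06,0.06,0,0,0,0,0],[0.06,0.06,0,0,0,0,0],[0.06,0.06,0,0,0,0,0],[0.06,0.06,0,0,0,0,0]]'
```

```text
clock: 27.75
tcp_pos: [0.4714, -0.2894, 0.1582]
tcp_rot: [-0.0, 0.707, 0.707, -0.0]
contact_force: [0.2, -0.3, 0.5]
width: 0.0351
grip_force: 0.0
clock: 28.38
tcp_pos: [0.4725, -0.2901, 0.3221]
tcp_rot: [0.003, 0.707, 0.707, 0.0]
contact_force: [-0.7, 0.2, -0.7]
width: 0.0349
grip_force: 0.0
yellow xy [ 0.4706 -0.2898] tabline deg 89.88319345257327 dz [] cost 8.48 areas [0.83]
red xy [ 0.4706 -0.3517] tabline deg 100.05695852185598 dz [] cost 13.0 areas [0.88]
now [ 0.4717 -0.2896  0.3195] theta 90.0 tilt [ 0.0022 -0.0017] shift [ 0.0396 -0.1317 -0.0004] ('rz', np.float64(0.0))
clock: 29.42
tcp_pos: [0.3407, 0.0624, 0.3672]
tcp_rot: [-0.0, 0.707, 0.707, -0.001]
contact_force: [1.7, 0.0, -0.4]
width: 0.0604
grip_force: 0.0
```

```bash
python3 - <<'E'
from car import *
a,b=load("w4"),load("w5")
print("pole foot",tri([(a,(100,180)),(b,(207,243))]))
for z in(.2,.3,.4,.5):print(z,proj(b,[.639,.389,z]),proj(a,[.639,.389,z]))
E
python3 drive.py '[[0.06,0.036,0.02,0,0,0,0],[0.06,0.036,0.02,0,0,0,0],[0.06,0.036,0.025,0,0,0,0],[0.06,0.036,0.03,0,0,0,0],[0.06,0.036,0.03,0,0,0,0],[0.06,0.03,0.03,0,0,0,0],[0.06,0.0,0.02,0,0,0,0],[0.06,0,0,0,0,0,0]]'
python3 - <<'E'
from car import *
d=shot("wrist");save(d,"b1")
p=fit([d],"blue");topface(d,"blue",p[:2]); goto(p[:2],112.5)
E
```

```text
pole foot (array([0.48942927, 0.43178846, 0.17963432]), np.float64(1.8639851219897992))
0.2 [[232.60006726  87.84139815]] [[110.81201373   4.23403163]]
0.3 [[194.39884621  72.73813434]] [[ 24.64957375 -41.0063607 ]]
0.4 [[99.6727133  36.52127257]] [[-90.05439875 -78.40163935]]
0.5 [[320.34886909 239.09517798]] [[1.23091735e+08 7.38657159e+07]]
clock: 30.42
tcp_pos: [0.5167, 0.2706, 0.366]
tcp_rot: [-0.001, 0.707, 0.707, -0.002]
contact_force: [0.2, 0.5, 0.4]
width: 0.06
grip_force: 0.0
blue xy [0.5635 0.3425] tabline deg 112.36877492487575 dz [] cost 1.02 areas [0.76]
blue top centre [0.5626 0.3439] line 113.18930235625379 sides [np.float64(0.009), np.float64(0.0313)] [369.06472492 128.05825243]
now [0.5161 0.2704 0.3666] theta 90.0 tilt [-0.0026 -0.0011] shift [ 0.0721  0.0473 -0.0002] ('rz', np.float64(-0.393))
```

Run:
```python
from car import *
a,b,t,s=load("w4"),load("w5"),load("t0"),load("s0")
print("bench left edge",[atz(b,q,0) for q in((208,100),(219,283))], "box corner",atz(b,(432,97),0),atz(b,(432,97),.05))
def ray(d,uv):
    z=d["c2w"][2,3]-.2; p=atz(d,uv,z); r=np.r_[p,z]-d["c2w"][:3,3]; return r/np.linalg.norm(r)
L={"w4":(a,(70,188),(0,200)),"w5":(b,(190,255),(40,352)),"top":(t,(130,268),(20,193)),"scene":(s,(503,180),(550,60))}
N={k:(np.cross(ray(d,p),ray(d,q)),d["c2w"][:3,3]) for k,(d,p,q) in L.items()}
for ks in(("w4","w5"),("w5","top"),("w4","top"),("top","scene"),("w5","scene")):
    n1,c1=N[ks[0]];n2,c2=N[ks[1]]; v=np.cross(n1,n2); v/=v[2] 
    for z in(.2,.4):
        p=np.linalg.solve([n1,n2,[0,0,1]],[n1@c1,n2@c2,z]); print(ks,p.round(3))
```

```text
bench left edge [array([0.64167672, 0.46987461]), array([0.36404471, 0.47686597])] box corner [0.64527926 0.15824638] [0.64185577 0.17278664]
('w4', 'w5') [0.485 0.444 0.2  ]
('w4', 'w5') [0.496 0.468 0.4  ]
('w5', 'top') [0.48  0.452 0.2  ]
('w5', 'top') [0.498 0.464 0.4  ]
('w4', 'top') [0.483 0.457 0.2  ]
('w4', 'top') [0.496 0.461 0.4  ]
('top', 'scene') [0.48  0.451 0.2  ]
('top', 'scene') [0.496 0.46  0.4  ]
('w5', 'scene') [0.48  0.451 0.2  ]
('w5', 'scene') [0.502 0.458 0.4  ]
```

The pole stands nearly vertical at (0.49,0.455), 58 mm clear of where the camera will be, so the approach is safe.

```bash
python3 drive.py '[[0.06,0.037,0.024,0,0,0,0],[0.06,0.036,0.023,0,0,0,0],[0.06,0,0,0.03,0,0,-0.13],[0.06,0,0,0.03,0,0,-0.13],[0.06,0,0,0.03,0,0,-0.133],[0.06,0,0,0.025,0,0,0],[0.06,0,0,0,0,0,0],[0.06,0,0,0,0,0,0]]'
python3 - <<'E'
from car import *
d=shot("wrist");save(d,"b2")
p=fit([d],"blue"); topface(d,"blue",p[:2]); fit([load("b1"),d],"blue"); goto(p[:2],np.degrees(p[2])+90)
E
```

```text
clock: 31.48
tcp_pos: [0.5635, 0.3437, 0.2546]
tcp_rot: [0.0, 0.556, 0.831, 0.001]
contact_force: [0.4, 0.4, 1.2]
width: 0.0599
grip_force: 0.0
blue xy [0.5641 0.342 ] tabline deg 107.2587281690113 dz [] cost 12.58 areas [0.88]
blue top centre [0.5612 0.3485] line 112.94523041518308 sides [np.float64(0.0106), np.float64(0.04)] [320.63697706 229.79217274]
blue xy [0.5651 0.3402] tabline deg 112.85781051283698 dz [-0.0111] cost 6.39 areas [0.81, 0.97]
now [0.5636 0.3438 0.2549] theta 112.5 tilt [0.0018 0.0009] shift [-0.0018 -0.0002 -0.    ] ('rz', np.float64(0.092))
```

```bash
python3 drive.py '[[0.06,0,0,0.045,0,0,0],[0.06,0,0,0.045,0,0,0],[0.06,0,0,0.037,0,0,0],[0.06,0,0,0.021,0,0,0],[0.0,0,0,0,0,0,0],[0.0,0,0,0,0,0,0],[0.0,0,0,0,0,0,0],[0.0,0,0,0,0,0,0]]' 70 && python3 drive.py '[[0.0,0,0,0,0,0,0],[0.0,0,0,-0.03,0,0,0],[0.0,0,0,-0.05,0,0,0],[0.0,0,0,-0.05,0,0,0],[0.0,0,0,-0.06,0,0,0],[0.0,0,0,-0.05,0,0,0],[0,0,0,0,0,0,0]]'
python3 - <<'E'
from car import *
goto([.34,.2],90)
E
```

```text
clock: 32.52
tcp_pos: [0.5644, 0.3442, 0.1072]
tcp_rot: [0.001, 0.555, 0.832, 0.001]
contact_force: [-1.3, -0.1, 7.3]
width: 0.0113
grip_force: 69.3
clock: 33.4
tcp_pos: [0.5643, 0.3441, 0.3504]
tcp_rot: [0.002, 0.555, 0.832, 0.004]
contact_force: [0.1, 0.0, -1.2]
width: 0.0116
grip_force: 68.5
now [0.5643 0.3441 0.3504] theta 112.5 tilt [0.0073 0.0038] shift [-0.0472 -0.2624 -0.0022] ('rz', np.float64(0.393))
```

```bash
python3 drive.py '[[0,-0.0095,-0.0525,0,0,0,0],[0,-0.0095,-0.0525,0,0,0,0],[0,-0.0095,-0.0525,0,0,0,0],[0,-0.0095,-0.0525,0,0,0,0],[0,-0.0095,-0.0525,0,0,0,0],[0,0,0,0,0,0,0.131],[0,0,0,0,0,0,0.131],[0,0,0,0,0,0,0.131]]' && python3 drive.py '[[0,-0.053,0,0,0,0,0],[0,-0.053,0,0,0,0,0],[0,-0.053,0,0,0,0,0],[0,-0.053,0,0,0,0,0],[0,-0.053,0,0,0,0,0],[0,-0.053,0,0,0,0,0],[0,-0.053,0.02,0.02,0,0,0],[0,-0.053,0.022,0.02,0,0,0]]'; python3 drive.py '[[0,0,0,0,0,0,0],[0,0,0,0,0,0,0]]'
python3 - <<'E'
from car import *
T=tool();d=shot("wrist");save(d,"b3"); gest(d,T); print("top of tab:",[ (r,*d["img"][r,320]) for r in range(300,326,3)])
goto([.383,-.2275],90)
E
```

```text
clock: 34.4
tcp_pos: [0.3386, 0.199, 0.3445]
tcp_rot: [-0.0, 0.709, 0.706, -0.001]
contact_force: [0.3, 0.3, -0.9]
width: 0.0115
grip_force: 69.8
clock: 35.4
tcp_pos: [0.3809, -0.2265, 0.3042]
tcp_rot: [-0.0, 0.707, 0.707, 0.0]
contact_force: [0.8, 1.1, -0.1]
width: 0.011
grip_force: 69.8
clock: 35.65
tcp_pos: [0.3806, -0.2242, 0.3047]
tcp_rot: [-0.001, 0.707, 0.707, -0.0]
contact_force: [-0.0, 1.1, -0.0]
width: 0.0109
grip_force: 69.8
col 305 edge rows with rise>35: [np.int64(204), np.int64(205), np.int64(206)]
col 342 edge rows with rise>35: [np.int64(204), np.int64(205), np.int64(206)]
0.095 [[285.3, 224.7], [357.5, 224.8], [287.6, 302.6], [354.8, 302.7], [291.0, 207.8], [351.3, 207.9], [322.4, 336.6]]
0.1057 [[286.9, 219.8], [355.7, 219.9], [289.0, 294.5], [353.3, 294.6], [292.2, 204.4], [350.1, 204.5], [322.2, 318.4]]
0.115 [[288.3, 215.9], [354.3, 216.0], [290.2, 288.1], [352.0, 288.2], [293.2, 201.6], [349.0, 201.7], [322.0, 304.9]]
0.125 [[289.6, 212.1], [352.9, 212.1], [291.3, 281.7], [350.8, 281.7], [294.1, 198.9], [348.0, 198.9], [321.9, 292.3]]
top of tab: [(300, np.uint8(25), np.uint8(69), np.uint8(162)), (303, np.uint8(25), np.uint8(66), np.uint8(162)), (306, np.uint8(24), np.uint8(68), np.uint8(160)), (309, np.uint8(28), np.uint8(70), np.uint8(163)), (312, np.uint8(28), np.uint8(72), np.uint8(174)), (315, np.uint8(38), np.uint8(99), np.uint8(221)), (318, np.uint8(49), np.uint8(119), np.uint8(241)), (321, np.uint8(46), np.uint8(118), np.uint8(240)), (324, np.uint8(45), np.uint8(116), np.uint8(241))]
now [ 0.3808 -0.2239  0.3053] theta 90.0 tilt [-0.0003  0.0003] shift [-0.0036  0.0022 -0.    ] ('rz', np.float64(0.0))
```

```bash
python3 drive.py '[[0,-0.0035,0,0.04,0,0,0],[0,0,0,0.04,0,0,0],[0,0,0,0.038,0,0,0],[0,0,0.03,0,0,0,0],[0,0,0.02,0,0,0,0],[0,0,0.02,0,0,0,0],[0,0,0.02,0,0,0,0],[0,0,0,0,0,0,0]]'
python3 - <<'E'
from car import *
print(bot.read_state()["contact_force"]);goto([.4713,-.2275],90)
d=shot("wrist");save(d,"b4")
cv2.imwrite("pics/b4.png",cv2.resize(d["img"][180:330,240:440,::-1],None,fx=2,fy=2,interpolation=3))
E
```

```text
clock: 36.7
tcp_pos: [0.4719, -0.2272, 0.188]
tcp_rot: [0.001, 0.706, 0.708, 0.0]
contact_force: [0.2, -0.2, -2.5]
width: 0.0113
grip_force: 69.8
[ 0.1879682  -0.22860851 -2.51697464]
now [ 0.4719 -0.2272  0.188 ] theta 90.1 tilt [ 0.0012 -0.0006] shift [-0.0003 -0.0006 -0.    ] ('rz', np.float64(0.002))
```

View pics/b4.png

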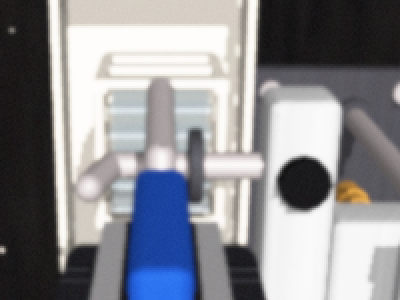

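Hook 1 threads blue's bail (tip (88,185), collar (195,165)). Lowering and tugging.

```bash
python3 drive.py '[[0,0,0,0.01,0,0,0],[0,0,0,0.008,0,0,0],[0,0,0,0.008,0,0,0],[0,0,0,0.004,0,0,0],[0,0,0,0,0,0,0],[0,0,0,0,0,0,0]]' && python3 drive.py '[[0,0,0,0.0035,0,0,0],[0,0,0,0,0,0,0],[0,0,0,0,0,0,0],[0,0,0,0,0,0,0]]' && python3 drive.py '[[0,0,0,0.0028,0,0,0],[0,0,0,0,0,0,0],[0,0,0,0,0,0,0],[0,0,0,0,0,0,0]]'  && python3 drive.py '[[0,0,0,0,0,0,0],[0,0,0,0,0,0,0]]' && python3 drive.py '[[0,0,0,0,0,0,0],[0,0,0,0,0,0,0]]'
```

```text
clock: 37.5
tcp_pos: [0.4711, -0.2282, 0.1575]
tcp_rot: [-0.0, 0.707, 0.707, -0.0]
contact_force: [-2.1, 0.8, 1.8]
width: 0.0113
grip_force: 70.2
clock: 38.0
tcp_pos: [0.4713, -0.2283, 0.1539]
tcp_rot: [0.0, 0.707, 0.707, 0.0]
contact_force: [-0.7, 1.2, 2.8]
width: 0.011
grip_force: 70.6
clock: 38.5
tcp_pos: [0.4713, -0.2283, 0.1511]
tcp_rot: [0.0, 0.707, 0.707, 0.0]
contact_force: [-0.4, 2.1, 4.6]
width: 0.0111
grip_force: 70.8
clock: 38.75
tcp_pos: [0.4712, -0.2283, 0.1511]
tcp_rot: [0.0, 0.707, 0.707, 0.0]
contact_force: [0.6, 3.0, 4.6]
width: 0.0111
grip_force: 70.8
clock: 39.0
tcp_pos: [0.4712, -0.2283, 0.151]
tcp_rot: [0.0, 0.707, 0.707, 0.0]
contact_force: [0.3, 1.4, 4.4]
width: 0.0111
grip_force: 70.8
```

```bash
python3 drive.py '[[0,0,0,-0.004,0,0,0],[0,0,0,-0.0035,0,0,0],[0,0,0,0,0,0,0],[0.03,0,0,0,0,0,0],[0.035,0,0,0,0,0,0],[0.035,0,0,0,0,0,0]]'; python3 drive.py '[[0.035,0,0,-0.02,0,0,0],[0.035,0,0,-0.04,0,0,0],[0.035,0,0,-0.05,0,0,0],[0.035,0,0,-0.05,0,0,0],[0.035,0,0,0,0,0,0]]'
python3 - <<'E'
from car import *
d=shot("wrist");save(d,"k0")
for c,y in(("blue",-.2275),("yellow",-.2895),("red",-.351)): fit([d],c,(.471,y),z0=.051)
# knob: dark circle centre from w3 and this view
a=load("w3")
for n,v in(("w3",a),("k0",d)):
    u=proj(v,[.5605,-.2885,.206])[0]; im=cv2.cvtColor(v["img"],cv2.COLOR_RGB2GRAY); print(n,u)
    if 0<u[0]<640 and 0<u[1]<480:
        th=np.linspace(0,2*np.pi,73)[:-1]; 
        f=lambda p:(cv2.remap(cv2.GaussianBlur(im,(5,5),0).astype(np.float32),*[np.float32(m.reshape(1,-1)) for m in (proj(v,np.c_[p[0]+p[2]*np.cos(th),p[1]+p[2]*np.sin(th),np.full(72,.206)]).T)],1)[0])
        best=max(((np.clip(f((x,y,.0262)),0,120)-np.clip(f((x,y,.0222)),0,120)).sum(),x,y) for x in np.arange(.55,.572,.0005) for y in np.arange(-.3,-.277,.0005)); print(best)
goto([.5605,-.289],90)
E
```

```text
clock: 39.75
tcp_pos: [0.4711, -0.2283, 0.1584]
tcp_rot: [-0.0, 0.707, 0.707, -0.0]
contact_force: [0.9, 0.6, 0.1]
width: 0.0351
grip_force: 0.0
clock: 40.38
tcp_pos: [0.4722, -0.2289, 0.3221]
tcp_rot: [0.003, 0.707, 0.707, 0.001]
contact_force: [-0.2, -1.1, -1.1]
width: 0.0349
grip_force: 0.0
blue xy [ 0.4705 -0.2308] tabline deg 90.58335660219473 dz [] cost 3.53 areas [0.82]
yellow xy [ 0.4706 -0.2901] tabline deg 97.5300913609766 dz [] cost 8.87 areas [0.73]
red xy [ 0.4707 -0.3484] tabline deg 108.1898881750574 dz [] cost 26.24 areas [0.62]
w3 [323.56707274 119.32245329]
(np.float32(2273.545), np.float64(0.5599999999999989), np.float64(-0.2885))
k0 [430.8415312  304.34300567]
(np.float32(1897.0615), np.float64(0.5539999999999996), np.float64(-0.27849999999999997))
now [ 0.4715 -0.2285  0.3196] theta 90.0 tilt [ 0.0023 -0.0015] shift [-0.0605  0.089   0.0003] ('rz', np.float64(0.0))
```

All three hang at x≈0.4706. Now the knob: go above it, wind the wrist back, then descend.

```bash
python3 drive.py '[[0.08,-0.03,0.0445,0,0,0,0],[0.08,-0.03,0.0445,0,0,0,0],[0.08,0,0,0,0,0,-0.18],[0.08,0,0,0,0,0,-0.18],[0.08,0,0,0,0,0,-0.18],[0.08,0,0,0,0,0,-0.18],[0.08,0,0,0,0,0,-0.18],[0.08,0,0,0,0,0,-0.18]]' && python3 drive.py '[[0.08,0,0,0,0,0,-0.18],[0.08,0,0,0,0,0,-0.18],[0.08,0,0,0,0,0,-0.18],[0.08,0,0,0,0,0,-0.18],[0.08,0,0,0,0,0,-0.18],[0.08,0,0,0,0,0,0],[0.08,0,0,0,0,0,0]]'
python3 - <<'E'
from car import *
goto([.5605,-.2887]); print(bot.read_state()["q"].round(2))
d=shot("wrist");save(d,"k1"); cv2.imwrite("pics/k1.png",d["img"][:,:,::-1])
E
```

```text
clock: 41.42
tcp_pos: [0.5598, -0.2881, 0.3165]
tcp_rot: [-0.001, 0.24, 0.971, 0.0]
contact_force: [0.5, 0.6, 0.2]
width: 0.0799
grip_force: 0.0
clock: 42.3
tcp_pos: [0.56, -0.2882, 0.3176]
tcp_rot: [-0.0, -0.201, 0.98, 0.0]
contact_force: [-0.7, -0.1, 0.2]
width: 0.0798
grip_force: 0.0
now [ 0.56   -0.2882  0.3176] theta -156.8 tilt [-0.0012  0.0007] shift [-0.0003 -0.0007 -0.    ] 
[-0.55  0.43  1.32 -0.    1.39 -2.53]
```

```bash
python3 drive.py '[[0.08,0,0,0.045,0,0,0],[0.08,0,0,0.045,0,0,0],[0.08,0,0,0.035,0,0,0],[0.08,0,0,0.0155,0,0,0],[0.04,0,0,0,0,0,0],[0.04,0,0,0,0,0,0],[0.04,0,0,0,0,0,0]]' 30; python3 drive.py '[[0.03,0,0,0,0,0,0],[0.03,0,0,0,0,0,0],[0.03,0,0,0,0,0,0.1],[0.03,0,0,0,0,0,0.1]]'
```

```text
clock: 43.22
tcp_pos: [0.5605, -0.2881, 0.1798]
tcp_rot: [0.001, -0.203, 0.979, -0.0]
contact_force: [-3.7, 4.8, 6.3]
width: 0.0475
grip_force: 31.7
clock: 43.72
tcp_pos: [0.5606, -0.2881, 0.1798]
tcp_rot: [0.001, -0.103, 0.995, -0.0]
contact_force: [-3.7, 3.6, 6.2]
width: 0.0472
grip_force: 31.7
```

```bash
R='[[0.03,0,0,0,0,0,0.18],[0.03,0,0,0,0,0,0.18],[0.03,0,0,0,0,0,0.18],[0.03,0,0,0,0,0,0.18],[0.03,0,0,0,0,0,0.18],[0.03,0,0,0,0,0,0.18],[0.03,0,0,0,0,0,0.18],[0.03,0,0,0,0,0,0.18]]'; true
python3 drive.py '[[0.03,0,0,0,0,0,0.18],[0.03,0,0,0,0,0,0.18],[0.03,0,0,0,0,0,0.18],[0.03,0,0,0,0,0,0.18],[0.03,0,0,0,0,0,0.18],[0.03,0,0,0,0,0,0.18],[0.03,0,0,0,0,0,0.18],[0.03,0,0,0,0,0,0.18]]'
python3 - <<'E'
from car import *
s=bot.read_state();print(s["q"].round(2),s["wrist_torque"]);goto([.5605,-.2887])
E
```

```text
clock: 44.72
tcp_pos: [0.5606, -0.288, 0.1798]
tcp_rot: [0.001, 0.58, 0.815, 0.0]
contact_force: [-1.3, 4.8, 6.3]
width: 0.0474
grip_force: 31.7
[-0.55  0.55  1.48  0.    1.11 -0.88] [0.74615744 0.50946325 0.06659305]
now [ 0.5606 -0.288   0.1798] theta 109.1 tilt [ 0.0015 -0.0005] shift [-0.0006 -0.0003  0.    ]
```

```bash
python3 drive.py '[[0.03,0,0,0,0,0,0.18],[0.03,0,0,0,0,0,0.18],[0.03,0,0,0,0,0,0.18],[0.03,0,0,0,0,0,0.18],[0.03,0,0,0,0,0,0.18],[0.03,0,0,0,0,0,0.18],[0.03,0,0,0,0,0,0.18],[0.03,0,0,0,0,0,0.18]]'; python3 drive.py '[[0.03,0,0,0,0,0,0.18],[0.03,0,0,0,0,0,0.18],[0.03,0,0,0,0,0,0.18],[0.03,0,0,0,0,0,0.18],[0.03,0,0,0,0,0,0.18],[0.03,0,0,0,0,0,0.18],[0.03,0,0,0,0,0,0.18],[0.03,0,0,0,0,0,0.18]]'; python3 drive.py '[[0.03,0,0,0,0,0,0.18],[0.03,0,0,0,0,0,0.18],[0.03,0,0,0,0,0,0.1],[0.03,0,0,0,0,0,0],[0.03,0,0,0,0,0,0]]'
python3 - <<'E'
from car import *
s=bot.read_state();print(s["q"].round(2),s["wrist_torque"]);goto([.5605,-.2887])
E
```

```text
clock: 45.72
tcp_pos: [0.5607, -0.2881, 0.1798]
tcp_rot: [0.0, 0.973, 0.23, 0.001]
contact_force: [-2.0, 3.9, 6.5]
width: 0.0468
grip_force: 31.7
clock: 46.72
tcp_pos: [0.5607, -0.2882, 0.1798]
tcp_rot: [-0.0, 0.883, -0.468, 0.001]
contact_force: [-2.0, 4.1, 4.9]
width: 0.0474
grip_force: 31.7
clock: 47.35
tcp_pos: [0.5606, -0.2882, 0.1798]
tcp_rot: [-0.0, 0.755, -0.655, 0.001]
contact_force: [-2.6, 4.3, 5.9]
width: 0.0468
grip_force: 31.7
[-0.55  0.55  1.48  0.    1.11  2.45] [ 0.65767938  0.5756259  -0.1050276 ]
now [ 0.5606 -0.2882  0.1798] theta -81.9 tilt [ 0.0017 -0.0006] shift [0.0005 0.0002 0.    ]
```

```bash
python3 drive.py '[[0.08,0,0,0,0,0,0],[0.08,0,0,0,0,0,0],[0.08,0,0,0,0,0,0],[0.08,0,0,0,0,0,-0.18],[0.08,0,0,0,0,0,-0.18],[0.08,0,0,0,0,0,-0.18],[0.08,0,0,0,0,0,-0.18],[0.08,0,0,0,0,0,-0.18]]'; python3 drive.py '[[0.08,0,0,0,0,0,-0.18],[0.08,0,0,0,0,0,-0.18],[0.08,0,0,0,0,0,-0.18],[0.08,0,0,0,0,0,-0.18],[0.08,0,0,0,0,0,-0.18],[0.08,0,0,0,0,0,-0.18],[0.08,0,0,0,0,0,-0.18],[0.08,0,0,0,0,0,-0.18]]'; python3 drive.py '[[0.08,0,0,0,0,0,-0.18],[0.08,0,0,0,0,0,-0.18],[0.08,0,0,0,0,0,-0.18],[0.08,0,0,0,0,0,-0.18],[0.08,0,0,0,0,0,-0.18],[0.08,0,0,0,0,0,-0.18],[0.08,0,0,0,0,0,-0.18],[0.08,0,0,0,0,0,-0.18]]';  python3 drive.py '[[0.08,0,0,0,0,0,-0.18],[0.08,0,0,0,0,0,-0.18],[0.08,0,0,0,0,0,-0.18],[0.08,0,0,0,0,0,-0.18],[0.08,0,0,0,0,0,-0.18],[0.08,0,0,0,0,0,-0.18],[0.08,0,0,0,0,0,-0.16],[0.08,0,0,0,0,0,0]]'
python3 - <<'E'
from car import *
s=bot.read_state();print(s["q"].round(2),s["wrist_torque"]);goto([.5606,-.2882])
E
```

```text
clock: 48.35
tcp_pos: [0.5602, -0.2883, 0.178]
tcp_rot: [0.0, 0.966, -0.259, 0.0]
contact_force: [0.6, 0.8, 0.8]
width: 0.0803
grip_force: 0.0
clock: 49.35
tcp_pos: [0.5602, -0.2884, 0.178]
tcp_rot: [0.0, 0.897, 0.442, 0.0]
contact_force: [-1.0, -0.2, 0.3]
width: 0.0799
grip_force: 0.0
clock: 50.35
tcp_pos: [0.5602, -0.2883, 0.178]
tcp_rot: [0.0, 0.382, 0.924, -0.0]
contact_force: [0.2, 0.2, -0.7]
width: 0.0797
grip_force: 0.0
clock: 51.35
tcp_pos: [0.5602, -0.2883, 0.178]
tcp_rot: [0.0, -0.222, 0.975, -0.0]
contact_force: [0.3, -0.0, 0.6]
width: 0.0796
grip_force: 0.0
[-0.55  0.55  1.48  0.    1.11 -2.57] [-0.01547175  0.00092462 -0.05485057]
now [ 0.5602 -0.2883  0.178 ] theta -154.3 tilt [ 0.0001 -0.0001] shift [-0.0004 -0.0001  0.    ]
```

Second stroke: close, then turn about 5 rad.

```bash
python3 drive.py '[[0.03,0,0,0,0,0,0],[0.03,0,0,0,0,0,0],[0.03,0,0,0,0,0,0],[0.03,0,0,0,0,0,0],[0.03,0,0,0,0,0,0.18],[0.03,0,0,0,0,0,0.18],[0.03,0,0,0,0,0,0.18],[0.03,0,0,0,0,0,0.18]]'; python3 drive.py '[[0.03,0,0,0,0,0,0.18],[0.03,0,0,0,0,0,0.18],[0.03,0,0,0,0,0,0.18],[0.03,0,0,0,0,0,0.18],[0.03,0,0,0,0,0,0.18],[0.03,0,0,0,0,0,0.18],[0.03,0,0,0,0,0,0.18],[0.03,0,0,0,0,0,0.18]]'; python3 drive.py '[[0.03,0,0,0,0,0,0.18],[0.03,0,0,0,0,0,0.18],[0.03,0,0,0,0,0,0.18],[0.03,0,0,0,0,0,0.18],[0.03,0,0,0,0,0,0.18],[0.03,0,0,0,0,0,0.18],[0.03,0,0,0,0,0,0.18],[0.03,0,0,0,0,0,0.18]]'; python3 drive.py '[[0.03,0,0,0,0,0,0.18],[0.03,0,0,0,0,0,0.18],[0.03,0,0,0,0,0,0.18],[0.03,0,0,0,0,0,0.18],[0.03,0,0,0,0,0,0.18],[0.03,0,0,0,0,0,0.18],[0.03,0,0,0,0,0,0.18],[0.03,0,0,0,0,0,0.18]]'
python3 - <<'E'
from car import *
s=bot.read_state();print(s["q"].round(2),s["wrist_torque"]);goto([.5606,-.2882])
d=shot("wrist");save(d,"k2")
fit([d],"blue",(.471,-.229),z0=.051-.03)
E
```

```text
clock: 52.35
tcp_pos: [0.5601, -0.288, 0.1782]
tcp_rot: [-0.0, 0.138, 0.99, 0.0]
contact_force: [-2.1, 4.1, 4.4]
width: 0.047
grip_force: 31.1
clock: 53.35
tcp_pos: [0.5606, -0.2876, 0.1782]
tcp_rot: [0.0, 0.757, 0.654, 0.001]
contact_force: [1.5, 4.0, 1.7]
width: 0.047
grip_force: 31.0
clock: 54.35
tcp_pos: [0.5611, -0.2881, 0.1782]
tcp_rot: [0.0, 1.0, -0.008, 0.001]
contact_force: [4.2, 0.8, 0.7]
width: 0.0468
grip_force: 30.8
clock: 55.35
tcp_pos: [0.5606, -0.2885, 0.1782]
tcp_rot: [-0.0, 0.747, -0.665, 0.001]
contact_force: [0.9, -1.4, 1.7]
width: 0.0471
grip_force: 30.9
[-0.55  0.55  1.48 -0.    1.11  2.48] [-0.12445487 -0.14468287  0.12998573]
now [ 0.5606 -0.2885  0.1782] theta -83.4 tilt [ 0.0012 -0.0008] shift [-0.0003 -0.     -0.    ] 
blue xy [ 0.4816 -0.2543] tabline deg 42.474483790252464 dz [] cost 1777.08 areas [0.11]
```

```bash
python3 drive.py '[[0.08,0,0,0,0,0,0],[0.08,0,0,0,0,0,0],[0.08,0,0,0,0,0,0],[0.08,0,0,0,0,0,-0.18],[0.08,0,0,0,0,0,-0.18],[0.08,0,0,0,0,0,-0.18],[0.08,0,0,0,0,0,-0.18],[0.08,0,0,0,0,0,-0.18]]' >/dev/null; python3 drive.py '[[0.08,0,0,0,0,0,-0.18],[0.08,0,0,0,0,0,-0.18],[0.08,0,0,0,0,0,-0.18],[0.08,0,0,0,0,0,-0.18],[0.08,0,0,0,0,0,-0.18],[0.08,0,0,0,0,0,-0.18],[0.08,0,0,0,0,0,-0.18],[0.08,0,0,0,0,0,-0.18]]'>/dev/null; python3 drive.py '[[0.08,0,0,0,0,0,-0.18],[0.08,0,0,0,0,0,-0.18],[0.08,0,0,0,0,0,-0.18],[0.08,0,0,0,0,0,-0.18],[0.08,0,0,0,0,0,-0.18],[0.08,0,0,0,0,0,-0.18],[0.08,0,0,0,0,0,-0.18],[0.08,0,0,0,0,0,-0.18]]'>/dev/null;  python3 drive.py '[[0.08,0,0,0,0,0,-0.18],[0.08,0,0,0,0,0,-0.18],[0.08,0,0,0,0,0,-0.18],[0.08,0,0,0,0,0,-0.18],[0.08,0,0,0,0,0,-0.18],[0.08,0,0,0,0,0,-0.18],[0.08,0,0,0,0,0,-0.16],[0.08,0,0,0,0,0,0]]'
python3 drive.py '[[0.03,0,0,0,0,0,0],[0.03,0,0,0,0,0,0],[0.03,0,0,0,0,0,0],[0.03,0,0,0,0,0,0],[0.03,0,0,0,0,0,0.18],[0.03,0,0,0,0,0,0.18],[0.03,0,0,0,0,0,0.18],[0.03,0,0,0,0,0,0.18]]'; python3 drive.py '[[0.03,0,0,0,0,0,0.18],[0.03,0,0,0,0,0,0.18],[0.03,0,0,0,0,0,0.18],[0.03,0,0,0,0,0,0.18],[0.03,0,0,0,0,0,0.18],[0.03,0,0,0,0,0,0.18],[0.03,0,0,0,0,0,0.18],[0.03,0,0,0,0,0,0.18]]'
python3 - <<'E'
from car import *
s=bot.read_state();print(s["q"].round(2),s["wrist_torque"]);goto([.5606,-.2882])
E
```

```text
clock: 59.4
tcp_pos: [0.5601, -0.2882, 0.1779]
tcp_rot: [-0.0, -0.213, 0.977, 0.0]
contact_force: [-0.4, 0.5, -0.4]
width: 0.0797
grip_force: 0.0
clock: 60.4
tcp_pos: [0.5601, -0.2879, 0.1782]
tcp_rot: [-0.0, 0.148, 0.989, 0.0]
contact_force: [-0.6, 3.0, 3.5]
width: 0.0474
grip_force: 31.1
clock: 61.4
tcp_pos: [0.5606, -0.2876, 0.1782]
tcp_rot: [-0.0, 0.763, 0.646, 0.001]
contact_force: [1.8, 4.9, 2.5]
width: 0.0468
grip_force: 31.0
[-0.55  0.55  1.48  0.    1.11 -0.38] [ 0.67218606 -0.381724    0.07005713]
now [ 0.5606 -0.2876  0.1782] theta 80.5 tilt [0.0009 0.0008] shift [-0.0006  0.0001 -0.    ]
```

```bash
cat > q.py <<'E'
from rig import bot
s=bot.read_state();print("q6",s["q"][5].round(3),"tz",s["wrist_torque"].round(2),s["joint_torque"][5].round(2))
E
python3 drive.py '[[0.03,0,0,0,0,0,0.18],[0.03,0,0,0,0,0,0.18],[0.03,0,0,0,0,0,0.18],[0.03,0,0,0,0,0,0.18],[0.03,0,0,0,0,0,0.18],[0.03,0,0,0,0,0,0.18],[0.03,0,0,0,0,0,0.18],[0.03,0,0,0,0,0,0.18]]' >/dev/null; python3 q.py; python3 drive.py '[[0.03,0,0,0,0,0,0.15],[0.03,0,0,0,0,0,0.15],[0.03,0,0,0,0,0,0]]'>/dev/null; python3 q.py;  python3 drive.py '[[0.03,0,0,0,0,0,0.15],[0.03,0,0,0,0,0,0.15],[0.03,0,0,0,0,0,0]]'>/dev/null; python3 q.py;  python3 drive.py '[[0.03,0,0,0,0,0,0.15],[0.03,0,0,0,0,0,0.15],[0.03,0,0,0,0,0,0]]'>/dev/null; python3 q.py;  python3 drive.py '[[0.03,0,0,0,0,0,0.15],[0.03,0,0,0,0,0,0.15],[0.03,0,0,0,0,0,0]]'; python3 q.py
```

```text
q6 1.057 tz [ 0.17 -0.7   0.07] -2.31
q6 1.35 tz [ 0.11 -0.88 -0.09] 1.13
q6 1.65 tz [-0.06 -0.79 -0.11] 0.86
q6 1.948 tz [-0.09 -0.76 -0.06] 1.01
clock: 63.9
tcp_pos: [0.5607, -0.2885, 0.1782]
tcp_rot: [-0.0, 0.818, -0.575, 0.001]
contact_force: [5.7, -0.9, 0.7]
width: 0.0475
grip_force: 30.8
q6 2.246 tz [-0.15 -0.75 -0.13] 0.98
```

```bash
python3 drive.py '[[0.03,0,0,0,0,0,0.12],[0.03,0,0,0,0,0,0.12],[0.03,0,0,0,0,0,0]]'>/dev/null; python3 q.py;  python3 drive.py '[[0.03,0,0,0,0,0,0.1],[0.03,0,0,0,0,0,0.05],[0.03,0,0,0,0,0,0],[0.03,0,0,0,0,0,0]]'; python3 q.py
```

```text
q6 2.485 tz [-0.1  -0.77 -0.13] 0.77
clock: 64.78
tcp_pos: [0.5605, -0.2879, 0.1781]
tcp_rot: [0.0, -0.693, 0.721, -0.0]
contact_force: [5.8, 0.1, 1.5]
width: 0.0467
grip_force: 31.0
q6 2.633 tz [ 0.3  -0.79  0.22] 0.26
```

```bash
python3 drive.py '[[0.08,0,0,0,0,0,0],[0.08,0,0,0,0,0,0],[0.08,0,0,0,0,0,0],[0.08,0,0,0,0,0,-0.18],[0.08,0,0,0,0,0,-0.18],[0.08,0,0,0,0,0,-0.18],[0.08,0,0,0,0,0,-0.18],[0.08,0,0,0,0,0,-0.18]]' >/dev/null; python3 drive.py '[[0.08,0,0,0,0,0,-0.18],[0.08,0,0,0,0,0,-0.18],[0.08,0,0,0,0,0,-0.18],[0.08,0,0,0,0,0,-0.18],[0.08,0,0,0,0,0,-0.18],[0.08,0,0,0,0,0,-0.18],[0.08,0,0,0,0,0,-0.18],[0.08,0,0,0,0,0,0]]'>/dev/null; python3 drive.py '[[0.03,0,0,0,0,0,0],[0.03,0,0,0,0,0,0],[0.03,0,0,0,0,0,0],[0.03,0,0,0,0,0,0]]'; python3 q.py
python3 drive.py '[[0.03,0,0,0,0,0,0.1],[0.03,0,0,0,0,0,0.1],[0.03,0,0,0,0,0,0]]'>/dev/null; python3 q.py; python3 drive.py '[[0.03,0,0,0,0,0,0.1],[0.03,0,0,0,0,0,0.1],[0.03,0,0,0,0,0,0]]'>/dev/null; python3 q.py; python3 drive.py '[[0.03,0,0,0,0,0,0.1],[0.03,0,0,0,0,0,0.1],[0.03,0,0,0,0,0,0]]'; python3 q.py
```

```text
clock: 67.28
tcp_pos: [0.5601, -0.2883, 0.1782]
tcp_rot: [0.0, 0.964, 0.267, 0.0]
contact_force: [-0.5, 1.2, 3.5]
width: 0.0474
grip_force: 30.9
q6 0.481 tz [ 0.04  0.2  -0.09] -0.09
q6 0.68 tz [ 0.02  0.38 -0.13] 0.66
q6 0.879 tz [ 0.21  0.01 -0.07] 0.62
clock: 68.4
tcp_pos: [0.5601, -0.2881, 0.1779]
tcp_rot: [-0.0, 1.0, -0.028, -0.0]
contact_force: [-1.1, 2.1, 1.6]
width: 0.0469
grip_force: 31.2
q6 1.077 tz [ 0.32  0.09 -0.09] 0.73
```

```bash
python3 drive.py '[[0.03,0,0,0,0,0,0.1],[0.03,0,0,0,0,0,0.1],[0.03,0,0,0,0,0,0]]'>/dev/null; python3 q.py; python3 drive.py '[[0.03,0,0,0,0,0,0.1],[0.03,0,0,0,0,0,0.1],[0.03,0,0,0,0,0,0]]'>/dev/null; python3 q.py
python3 - <<'E'
from car import *
d=shot("wrist");save(d,"k3")
t=shot("top");save(t,"t3")
for c,y in(("blue",-.229),("yellow",-.29),("red",-.351)):
  for z in(.051,.006): fit([t],c,(.471,y),z0=z)
E
```

```text
q6 1.277 tz [ 0.42 -0.1  -0.07] 0.6
q6 1.477 tz [ 0.61 -0.19  0.11] 0.82
blue not seen
blue not seen
yellow not seen
yellow not seen
red not seen
red not seen
```

```bash
python3 drive.py '[[0.03,0,0,0,0,0,0.1],[0.03,0,0,0,0,0,0.1],[0.03,0,0,0,0,0,0]]'>/dev/null; python3 q.py; python3 drive.py '[[0.03,0,0,0,0,0,0.1],[0.03,0,0,0,0,0,0.1],[0.03,0,0,0,0,0,0]]'; python3 q.py
python3 - <<'E'
from car import *
s=shot("scene");save(s,"s3");t=load("t3");k=load("k3")
print({c:int(mask(x,c).sum()) for c in G for x in[t]}, {c:int(mask(k,c).sum()) for c in G})
S=cv2.resize(s["img"][170:290,180:270,::-1],(360,480),interpolation=3)
K=cv2.resize(k["img"][:,:,::-1],(440,330));K=cv2.copyMakeBorder(K,0,150,0,0,0)
cv2.imwrite("pics/f.png",np.hstack([S,K]))
E
```

```text
q6 1.679 tz [ 0.64 -0.29 -0.01] 0.63
clock: 70.0
tcp_pos: [0.5603, -0.2879, 0.1778]
tcp_rot: [-0.0, 0.909, -0.416, 0.0]
contact_force: [2.7, 5.5, -1.1]
width: 0.0471
grip_force: 31.4
q6 1.879 tz [ 0.73 -0.33 -0.08] 0.47
{'red': 171, 'yellow': 2123, 'blue': 812} {'red': 2507, 'yellow': 1240, 'blue': 1391}
```

View pics/f.png

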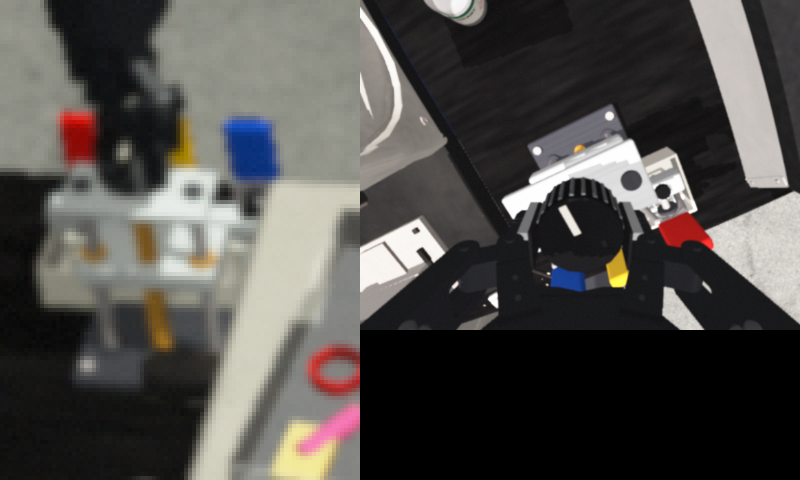

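The left panel (scene) shows the red, yellow and blue tabs still on the lift, but I can't read the bar height by eye. I'll get it from the tab positions, and the knob turn from the index line.

Run:
```python
from car import *
s=load("s3"); s1=load("s1")
for c,y in(("blue",-.229),("red",-.351)):
    m=mask(s,c);n,l,st,ce=cv2.connectedComponentsWithStats(m)
    print(c,[(ce[i].round(1),st[i].tolist()) for i in range(1,n) if 185<ce[i][0]<260 and 180<ce[i][1]<260 and st[i,4]>20])
    for z in(.051,.03,.006): print(z,hull(s,[.471,y,0,z])[0][:2].round(1), proj(s,[[.477,y,z+.142]]).round(1))
# index line angle in wrist views
def idx(f):
    v=load(f); im=cv2.cvtColor(v["img"],cv2.COLOR_RGB2GRAY); g=np.arange(-.021,.0211,.0005); X,Y=np.meshgrid(g,g); ok=np.hypot(X,Y)<.021
    P=np.c_[.5605+X.ravel(),-.2885+Y.ravel(),np.full(X.size,.206)]; u=proj(v,P).astype(np.float32)
    val=cv2.remap(im,u[:,0].reshape(X.shape),u[:,1].reshape(X.shape),1)
    w=(val>150)&ok; x,y=X[w],Y[w]; print(f,w.sum(), "deg",np.degrees(np.arctan2(y.mean(),x.mean())).round(1),np.hypot(x.mean(),y.mean()).round(4))
for f in("w3","k3","k2"): idx(f)
```

```text
blue [(array([242.3, 206.9]), [237, 200, 12, 15, 145])]
0.051 [241.4 195.2] [[240.2 189.5]]
0.03 [242.1 201.2] [[240.9 195.5]]
0.006 [242.8 207.8] [[241.7 202.3]]
red [(array([199.3, 203.4]), [195, 198, 9, 12, 96])]
0.051 [198.3 192.9] [[196.5 187.2]]
0.03 [199.4 198.8] [[197.6 193.2]]
0.006 [200.6 205.4] [[198.8 200. ]]
w3 381 deg 142.0 0.0122
k3 326 deg 0.1 0.0116
k2 349 deg -76.3 0.0112
```

```bash
cat > idx.py <<'E'
from car import *
import sys
d=shot("wrist");save(d,sys.argv[1])
v=d; im=cv2.cvtColor(v["img"],cv2.COLOR_RGB2GRAY); g=np.arange(-.021,.0211,.0005); X,Y=np.meshgrid(g,g); ok=np.hypot(X,Y)<.021
P=np.c_[.5605+X.ravel(),-.2885+Y.ravel(),np.full(X.size,.206)]; u=proj(v,P).astype(np.float32)
val=cv2.remap(im,u[:,0].reshape(X.shape),u[:,1].reshape(X.shape),1)
w=(val>150)&ok; x,y=X[w],Y[w]; print(w.sum(),"deg",np.degrees(np.arctan2(y.mean(),x.mean())).round(1))
E
python3 idx.py k4; python3 drive.py '[[0.03,0,0,0,0,0,0.15],[0.03,0,0,0,0,0,0.15],[0.03,0,0,0,0,0,0]]'; python3 q.py; python3 idx.py k5
```

```text
346 deg 0.5
clock: 70.47
tcp_pos: [0.5606, -0.2882, 0.178]
tcp_rot: [-0.0, 0.837, -0.546, 0.0]
contact_force: [3.8, 2.9, -2.1]
width: 0.0468
grip_force: 31.4
q6 2.178 tz [ 0.44 -0.67 -0.1 ] 0.9
347 deg 0.6
```

The index stayed at 0.5° while the wrist turned 0.7 rad, so this looks like the end stop. I'll confirm with a firmer grip.

```bash
python3 drive.py '[[0.03,0,0,0,0,0,0],[0.03,0,0,0,0,0,0],[0.03,0,0,0,0,0,0.12],[0.03,0,0,0,0,0,0.12],[0.03,0,0,0,0,0,0]]' 60; python3 q.py; python3 idx.py k6
python3 drive.py '[[0.03,0,0,0,0,0,0],[0.08,0,0,0,0,0,0],[0.08,0,0,0,0,0,0],[0.08,0,0,0,0,0,0],[0.08,0,0,-0.03,0,0,0],[0.08,0,0,-0.05,0,0,0],[0.08,0,0,-0.05,0,0,0],[0.08,0,0,-0.03,0,0,0]]'; python3 drive.py '[[0.08,0,0,0,0,0,0],[0.08,0,0,0,0,0,0]]'; python3 idx.py k7
python3 - <<'E'
from car import *
goto([.36,-.29],0)
E
```

```text
clock: 71.15
tcp_pos: [0.5606, -0.2886, 0.1782]
tcp_rot: [-0.0, 0.766, -0.642, 0.001]
contact_force: [4.9, 1.5, -1.1]
width: 0.0462
grip_force: 62.9
q6 2.417 tz [ 0.11 -0.62 -0.12] 0.75
366 deg 1.3
clock: 72.2
tcp_pos: [0.5603, -0.2885, 0.3409]
tcp_rot: [-0.0, 0.765, -0.644, 0.001]
contact_force: [-0.4, -0.6, -0.4]
width: 0.0798
grip_force: 0.0
clock: 72.45
tcp_pos: [0.5598, -0.2881, 0.3369]
tcp_rot: [0.0, 0.765, -0.644, -0.001]
contact_force: [0.1, 0.1, -0.8]
width: 0.0799
grip_force: 0.0
416 deg 2.5
now [ 0.5597 -0.2881  0.3366] theta -80.2 tilt [-0.002   0.0012] shift [-0.0323  0.1971  0.0004] ('rz', np.float64(-1.399))
```

The stop holds under 60 N as well. Next I'll check bar height and carrier uprightness from two views.

```bash
python3 drive.py '[[0.08,-0.02,0.06,-0.01,0,0,0],[0.08,-0.02,0.06,-0.01,0,0,0],[0.08,0,0.0,0,0,0,0],[0.08,0,0,0,0,0,0]]' >/dev/null
python3 - <<'E'
from car import *
d=shot("wrist");save(d,"f1")
t=shot("top");save(t,"t4");s=shot("scene");save(s,"s4")
for c,y in(("blue",-.229),("yellow",-.29),("red",-.351)): fit([d],c,(.471,y),z0=.006); fit([d,s],c,(.471,y)); fit([t,s],c,(.471,y))
E
```

```text
blue xy [ 0.4708 -0.2277] tabline deg 95.41764890390499 dz [] cost 3.83 areas [0.77]
blue xy [ 0.4706 -0.2284] tabline deg 95.53477889367268 dz [0.0069] cost 4.86 areas [0.76, 0.72]
blue xy [ 0.4599 -0.2328] tabline deg 103.74405357990587 dz [] cost 0.28 areas [0.75]
yellow xy [ 0.471  -0.2904] tabline deg 94.3030432958581 dz [] cost 8.8 areas [0.75]
yellow xy [ 0.4703 -0.2901] tabline deg 94.4908528519546 dz [0.0078] cost 14.39 areas [0.74, 0.41]
yellow xy [ 0.4522 -0.2899] tabline deg 106.36478343172351 dz [] cost 1.15 areas [0.43]
red xy [ 0.471  -0.3501] tabline deg 87.59108632959476 dz [] cost 2.3 areas [0.83]
red xy [ 0.4706 -0.3502] tabline deg 87.29313241775607 dz [0.0114] cost 5.56 areas [0.8, 0.49]
red xy [ 0.454  -0.3585] tabline deg 111.08204623961313 dz [] cost 1.18 areas [0.53]
```

All three tabs sit over their hooks with undersides at about 7–11 mm (9 expected at the stop), and the gripper is clear. Handing in.

```bash
python3 -c "
from rig import bot
print(bot.finish_job())"
```

```text
the job is handed in; nothing more can be done
None
```

I hung the red, yellow and blue carriers in that order on hooks 3, 2 and 1, tugging each down about 10 mm (the blue one up to about 12 mm by the force reading). I then screwed the knob clockwise to its end stop, so all three hang down in the trough, and handed the job in at about 73 s (no verdict shown).

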